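# Seat the mixer carousel and load it balanced

### The arm

A 7-joint arm with a two-finger parallel gripper is mounted at the origin on a cart in front of the work surface, level with it; the furniture and walls round the work are solid. World frame = base frame: x ahead of the robot, y to its left, z up, the work surface at z = 0. Lengths are in m, angles in rad, forces in N, time in s.
With the tool pointing down it reaches from about 0.4 to 0.925 m from the base axis. Payload 5.6 kg.
Tool frame: the origin (TCP) lies midway between the tips of the shut fingers; the grasp point (between the pads) lies robot.hold_point_z behind it (robot.hold_point_z is the distance from the TCP to the grasp point, in m); z points along the fingers, y is the direction in which the jaws open and shut (so a half turn about z gives the same grasp; the last joint's range is limited). The gripper opens to 85 mm and grips with 20 to 120 N. Pads are 22 mm wide; open, the fingers measure 114 mm over their backs; the gripper's body (76 mm by 85 mm) begins 54 mm behind the grasp point. The pads swing forward as they close: fully open they stand 13 mm farther back than shut.
Start: joints at [1.186, 0.468, -0.012, 1.603, 0.006, 1.071, -0.056], TCP at [0.218, -0.612, 0.231] pointing down, gripper open.
Joint ranges: [-2.53, 2.53], [-0.31, 2.02], [-1.57, 1.55], [0.28, 2.44], [-1.29, 4.43], [0.15, 1.84], [-2.92, 2.92]. Speed limits (rad/s): [2.57, 2.57, 3.14, 3.14, 3.14, 3.14, 3.14].

### API

Orientations are given as a unit quaternion [w, x, y, z].
In Python, from cell import robot gives the robot as it stands.
- The arm moves only by the tool drive_tool, never from a script. Its arguments are lists of equal length, an entry for each row: "turn": the turn, a rotation vector about the tool's x, y, z in degrees, a list of three; "xyz": the shift along the tool's x, y, z in m, a list of three; "gripper": the finger opening in m, from 0 to 0.0854. A call has 1 to 5 rows; each row shifts and turns the commanded pose from where the row before left it, along the tool's axes as they then stand; what a row does not reach is not made up. A row lasts 1/8 s, in which the tool goes at most 62.5 mm and 10.7 degrees, less where a joint would pass 70% of its speed; a pose out of reach is approached as far as the arm can. A call with a gripper value outside its range is refused whole. The fingers move at their own pace and stop on an object; "squeeze" is the grip in N (left out, the last holds). Time passes only in rows, so rows that do not move let the fingers close. It gives the time, the measured TCP pose, the force and the opening at its end, in the units of the state.
- robot.observe(): the state, without advancing time (a new reading comes with each control period).
- robot.snapshot(name): name is "scene" or "top" or "wrist"; returns a dict with "color" (420x560x3 uint8, red, green, blue), "fx", "fy", "cx", "cy" (pixels), "cam_to_world" (4x4, takes a point from camera to world coordinates); the wrist camera has in their place "T_tool_cam" (4x4, takes a point from camera to tool coordinates, whose origin is the TCP and whose axes are the flange's). Camera axes: x right, y up, looking along -z (the intrinsics and any distortion apply to the point x, -y, -z); pixel columns grow to the right and rows downward; lengths in m; the calibration is good to about 2 mm. A picture is of the moment at which its call begins: read the wrist's pose just before it. There is no depth.
- robot.close_job(): hands the job in, once; it reports no verdict.
The state is a dict: "clock": time; "joint_positions": joint angles; "qvel": joint speeds; "joint_efforts": joint torques, N m; "tcp_pos": TCP position; "ee_rot": TCP orientation; "wrist_force": force on the tool from outside, world axes, zero at the start; "ft_torque": the same for the moment, N m; "opening": finger opening in m.
Only numpy, scipy, OpenCV 4.12 (cv2) and the standard library are available. Lean on these libraries where they do the work, as an engineer would, in place of code of your own. Each camera call takes 0.05 s, during which the arm holds its last target.

### The job

The carousel of the sample mixer is riding too high on its drive: turn it by its square handle until it drops fully home on the shaft. Then stand exactly three of the closed sample pots upright on the middle of its seats, one on every second seat so that it is balanced, and once they are on, press the start button fully down and release it. Put all the spare pots upright in the white tray, and leave the two bottles where they are.

Things in the scene. Friction and masses are not known exactly. Their poses are not given: they have to be found in the camera images.
- handle (a point): Centre of the carousel's square upright handle: grey bar 32 x 32 mm, 45 mm tall, its flat sides facing along this point's x and y; z is the carousel's axis, up. It stands on the middle of a loose round aluminium disc 204 mm across whose top is 22.5 mm below this point. Home: this point is 40.5 mm above drive_axis; riding on the pin, as at the start: 52.5 mm above.
- carousel: The carousel (0.45 kg): origin on its axis, in its underside, 40.5 mm below handle. Its blind bore fits the round shaft with 1 mm play, so it stays centred and turns, but it rides 12 mm too high on a cross pin. Within a half turn either way the slot under it meets the pin (play about 0.05 rad each way): it falls 12 mm by its own weight if not held up, and turns no more.
- drive_axis (a point): Point on the vertical shaft axis, on top of the fixed steel drum (84 mm across) on which the carousel's underside rests when home; 52 mm above the table. Its axes are those of the white drive housing (110 x 256 mm, 40 mm high, reaching 64 mm to +y and 192 mm to -y of the axis). The cross pin is hidden under the disc; its direction is not reported and does not follow the housing.
- start_top (a point): Centre of the top face of the start button, a grey round push button (26 mm across, in a black housing) on the console end of the drive housing, 160 mm from the shaft axis. z up. Pressed straight down: travel 6 mm, 5 N fully down, springs back.
- start (a joint): Travel of the start button in m: 0 released, 0.006 fully pressed.
- tray_in (a point): Centre of the inner floor of the open white plastic tray, fixed on the left-hand table: outside 155 mm (its x) x 90 mm (its y), wall 4 mm thick and 16 mm high. Two pots fit side by side along x, 70 mm apart. The table top is 5 mm below this point.
- seat_1 (a point): Seat 1 of the carousel: this point is where the centre of a pot standing on that seat belongs, 20 mm above the middle of the seat (a dark flush rubber pad 62 mm across on the disc), 64 mm from the carousel's axis. Seats 1 to 6 follow one another every 60 degrees. A rim 12 mm high bounds the disc 98 mm from the axis. The axes are the carousel's.
- seat_2 (a point): Seat 2 of the carousel: this point is where the centre of a pot standing on that seat belongs, 20 mm above the middle of the seat (a dark flush rubber pad 62 mm across on the disc), 64 mm from the carousel's axis. Seats 1 to 6 follow one another every 60 degrees. A rim 12 mm high bounds the disc 98 mm from the axis. The axes are the carousel's.
- seat_3 (a point): Seat 3 of the carousel: this point is where the centre of a pot standing on that seat belongs, 20 mm above the middle of the seat (a dark flush rubber pad 62 mm across on the disc), 64 mm from the carousel's axis. Seats 1 to 6 follow one another every 60 degrees. A rim 12 mm high bounds the disc 98 mm from the axis. The axes are the carousel's.
- seat_4 (a point): Seat 4 of the carousel: this point is where the centre of a pot standing on that seat belongs, 20 mm above the middle of the seat (a dark flush rubber pad 62 mm across on the disc), 64 mm from the carousel's axis. Seats 1 to 6 follow one another every 60 degrees. A rim 12 mm high bounds the disc 98 mm from the axis. The axes are the carousel's.
- seat_5 (a point): Seat 5 of the carousel: this point is where the centre of a pot standing on that seat belongs, 20 mm above the middle of the seat (a dark flush rubber pad 62 mm across on the disc), 64 mm from the carousel's axis. Seats 1 to 6 follow one another every 60 degrees. A rim 12 mm high bounds the disc 98 mm from the axis. The axes are the carousel's.
- seat_6 (a point): Seat 6 of the carousel: this point is where the centre of a pot standing on that seat belongs, 20 mm above the middle of the seat (a dark flush rubber pad 62 mm across on the disc), 64 mm from the carousel's axis. Seats 1 to 6 follow one another every 60 degrees. A rim 12 mm high bounds the disc 98 mm from the axis. The axes are the carousel's.
- pot_1_mid (a point): Closed squat sample pot, white with a ribbed grey screw lid, all pots alike: round, 58 mm across, 40 mm tall, 0.09 kg; this point is its centre, half-way up (20 mm above its underside); z is its axis, up. Grasp it across the diameter. Four or five pots are present; the others are absent. They start upright on the right-hand table, whose top is 6 mm higher than the left-hand one.
- pot_2_mid (a point): Closed squat sample pot, white with a ribbed grey screw lid, all pots alike: round, 58 mm across, 40 mm tall, 0.09 kg; this point is its centre, half-way up (20 mm above its underside); z is its axis, up. Grasp it across the diameter. Four or five pots are present; the others are absent. They start upright on the right-hand table, whose top is 6 mm higher than the left-hand one.
- pot_3_mid (a point): Closed squat sample pot, white with a ribbed grey screw lid, all pots alike: round, 58 mm across, 40 mm tall, 0.09 kg; this point is its centre, half-way up (20 mm above its underside); z is its axis, up. Grasp it across the diameter. Four or five pots are present; the others are absent. They start upright on the right-hand table, whose top is 6 mm higher than the left-hand one.
- pot_4_mid (a point): Closed squat sample pot, white with a ribbed grey screw lid, all pots alike: round, 58 mm across, 40 mm tall, 0.09 kg; this point is its centre, half-way up (20 mm above its underside); z is its axis, up. Grasp it across the diameter. Four or five pots are present; the others are absent. They start upright on the right-hand table, whose top is 6 mm higher than the left-hand one.
- pot_5_mid (a point): Closed squat sample pot, white with a ribbed grey screw lid, all pots alike: round, 58 mm across, 40 mm tall, 0.09 kg; this point is its centre, half-way up (20 mm above its underside); z is its axis, up. Grasp it across the diameter. Four or five pots are present; the others are absent. They start upright on the right-hand table, whose top is 6 mm higher than the left-hand one.
- bottle_brown: Brown bottle with a black cap, 59 mm across, 125 mm tall; a bystander standing on the right-hand table, to be left where it is. Origin at the centre of its underside.
- bottle_white: White bottle with a blue cap, 53 mm across, 122 mm tall; a bystander standing on the right-hand table, to be left where it is. Origin at the centre of its underside.
Things that resemble listed ones, but are neither listed nor needed, are in the scene too. Leave any pink look-alike of the part that bears pot_1_mid alone.

How it is judged:
By the outcome, as a careful person would: the job done as asked, in the order asked, and still so for the second after the job is handed in, with the robot touching nothing.
Of pot_1, pot_2, pot_3, pot_4, pot_5 only 4 to 5 are there at a start; the rules pass over those that are not, and their reading is None.
At some moment in a run one of pot_1, pot_2, pot_3, pot_4, pot_5 may be knocked a few centimetres aside while the robot is not near it.
It also fails if it takes over 210 s, if anything falls off the work surface, if the arm or the gripper's body presses on something with over 40 N, if the wrist force passes 120 N, or if a joint passes its speed limit or range.

## Working session

There is one attempt and no reset: what is moved stays moved. The work goes in short steps, Python scripts to look and compute and a tool call to move; the robot and the scene stay as the last step left them, time stands still between calls to the robot, and variables do not carry over. Pictures are saved under pics/ and viewed, and the job is handed in when it is done.

Besides the shell and the picture viewer there is one more tool, called after "Request:" by a JSON object that holds its "api" and its "payload". drive_tool: Moves the arm, as the interface text tells. Its arguments: {"type":"object","properties":{"turn":{"type":"array","items":{"type":"array","items":{"type":"number"}}},"xyz":{"type":"array","items":{"type":"array","items":{"type":"number"}}},"gripper":{"type":"array","items":{"type":"number"}},"squeeze":{"type":"number"}},"required":["turn","xyz","gripper"]}

```bash
ls; mkdir -p pics
python3 - <<'E'
from cell import robot
import cv2,numpy as np
print(robot.observe()); print(robot.hold_point_z)
for n in("scene","top","wrist"):
    s=robot.snapshot(n); cv2.imwrite(f"pics/{n}0.png",s["color"][:,:,::-1])
    print(n,{k:(np.round(v,4).tolist() if not isinstance(v,str) else v) for k,v in s.items() if k!="color"})
E
```

```text
pics
{'clock': 0.0, 'joint_positions': array([ 1.18599436,  0.4683775 , -0.01157368,  1.60362394,  0.0060084 ,
        1.07139072, -0.05633765]), 'qvel': array([-0.00174248, -0.00267858,  0.00252194,  0.00018209, -0.00103311,
        0.00029439,  0.00034188]), 'joint_efforts': array([ 4.34311014e-04, -5.32377863e+01,  2.12123303e-02, -2.51298273e+01,
        1.13531106e-02,  7.74004846e-03,  5.38944377e-06]), 'tcp_pos': array([ 0.21760138, -0.61190677,  0.23033797]), 'ee_rot': array([-8.54815374e-04,  9.85442060e-01,  1.70009314e-01, -2.20576790e-04]), 'wrist_force': array([-0.15638334, -0.41433928, -0.2213856 ]), 'ft_torque': array([-0.01202269,  0.02251659,  0.05361012]), 'opening': 0.08563347087065624}
0.0187
scene {'fx': 396.7888, 'fy': 396.7888, 'cx': 282.3643, 'cy': 207.3308, 'cam_to_world': [[-0.7846, 0.3062, -0.5392, -0.1274], [-0.62, -0.3814, 0.6856, 0.7583], [0.0043, 0.8722, 0.4891, 0.6718], [0.0, 0.0, 0.0, 1.0]]}
top {'fx': 393.4024, 'fy': 393.4024, 'cx': 284.5372, 'cy': 216.004, 'cam_to_world': [[-0.0063, 0.9933, -0.1156, 0.3917], [-0.9999, -0.0048, 0.0133, -0.014], [0.0127, 0.1157, 0.9932, 1.2874], [0.0, 0.0, 0.0, 1.0]]}
wrist {'fx': 350.7443, 'fy': 350.7443, 'cx': 287.4561, 'cy': 209.3684, 'T_tool_cam': [[-0.0002, 0.9644, 0.2645, 0.066], [1.0, 0.0002, 0.0001, -0.0002], [0.0, 0.2645, -0.9644, -0.1427], [0.0, 0.0, 0.0, 1.0]]}
```

View pics/scene0.png

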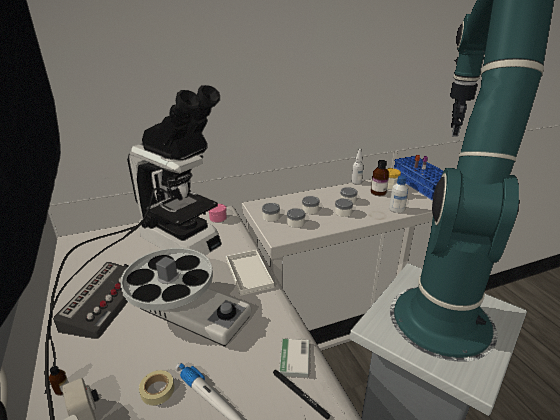

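View pics/top0.png

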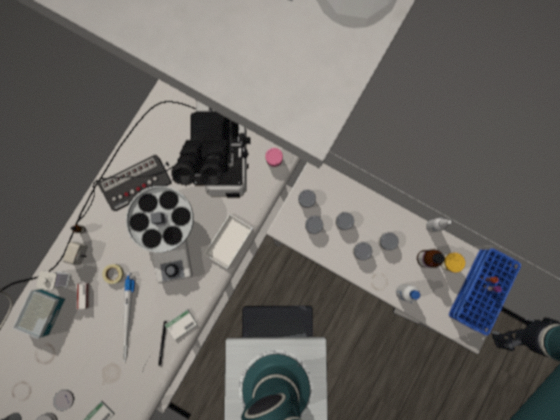

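View pics/wrist0.png

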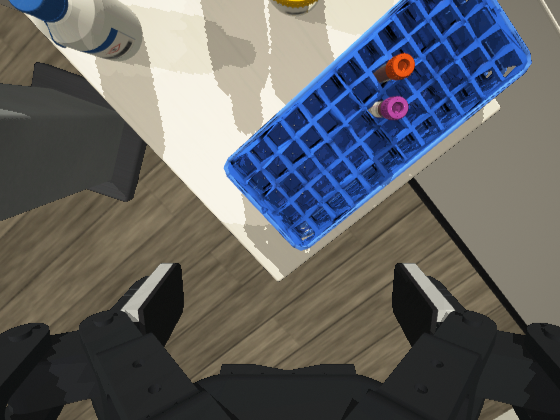

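The top view shows five grey-lidded pots on the right table, at about (307,199), (315,226), (346,221), (363,251) and (389,242). The carousel is at (160,218), the tray at (231,241) and the button at (171,270). I'll zoom in and measure next.

```bash
cat > h.py <<'E'
from cell import robot
import cv2,numpy as np
from scipy.spatial.transform import Rotation as R
def tool():
    o=robot.observe(); q=o["ee_rot"]; T=np.eye(4); T[:3,:3]=R.from_quat([q[1],q[2],q[3],q[0]]).as_matrix(); T[:3,3]=o["tcp_pos"]; return T
def snap(n,save=None):
    T=tool(); s=robot.snapshot(n)
    s["M"]=s["cam_to_world"] if n!="wrist" else T@s["T_tool_cam"]
    if save: cv2.imwrite(f"pics/{save}.png",s["color"][:,:,::-1])
    return s
def ray(s,u,v):
    d=np.array([(u-s["cx"])/s["fx"],-(v-s["cy"])/s["fy"],-1.]); return s["M"][:3,3],s["M"][:3,:3]@d
def plane(s,u,v,z):
    o,d=ray(s,u,v); return o+d*(z-o[2])/d[2]
def tri(a,b):
    A=[];y=[];
    for s,u,v in(a,b):
        o,d=ray(s,u,v); d=d/np.linalg.norm(d); P=np.eye(3)-np.outer(d,d); A.append(P); y.append(P@o)
    x=np.linalg.lstsq(np.vstack(A),np.hstack(y),rcond=None)[0]
    return x,[float(np.linalg.norm(P@x-q)) for P,q in zip(A,y)]
def proj(s,p):
    c=np.linalg.inv(s["M"])@np.append(p,1); return s["cx"]+s["fx"]*c[0]/-c[2], s["cy"]-s["fy"]*c[1]/-c[2]
def yaw(T=None):
    T=tool() if T is None else T; return np.degrees(np.arctan2(T[1,0],T[0,0]))  # tool x heading
def goal(p,yw):
    "tool-frame shift to world p with tool x heading yw (deg), tool z straight down; gives turn then xyz in turned frame"
    T=tool(); c,s_=np.cos(np.radians(yw)),np.sin(np.radians(yw))
    G=np.array([[c,s_,0],[s_,-c,0],[0,0,-1]]); rv=R.from_matrix(T[:3,:3].T@G).as_rotvec(degrees=True)
    d=np.array(p)-T[:3,3]
    print("turn",np.round(rv,1),"shift in present tool axes",np.round(T[:3,:3].T@d,4),"in turned axes",np.round(G.T@d,4),"yaw now",round(yaw(T),1))
E
python3 - <<'E'
from h import *
import pickle
d={n:snap(n) for n in("scene","top")}; pickle.dump(d,open("d0.pkl","wb"))
c=d["top"]["color"][:,:,::-1]
cv2.imwrite("pics/topL.png",cv2.resize(c[150:330,80:300],None,fx=3.6,fy=3.33,interpolation=cv2.INTER_CUBIC))
cv2.imwrite("pics/topR.png",cv2.resize(c[130:330,270:470],None,fx=3,fy=3,interpolation=cv2.INTER_CUBIC))
c=d["scene"]["color"][:,:,::-1]
cv2.imwrite("pics/scL.png",cv2.resize(c[220:360,100:300],None,fx=4,fy=4,interpolation=cv2.INTER_CUBIC))
cv2.imwrite("pics/scR.png",cv2.resize(c[130:280,220:420],None,fx=4,fy=4,interpolation=cv2.INTER_CUBIC))
E
```

```text
(no output)
```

View pics/topL.png

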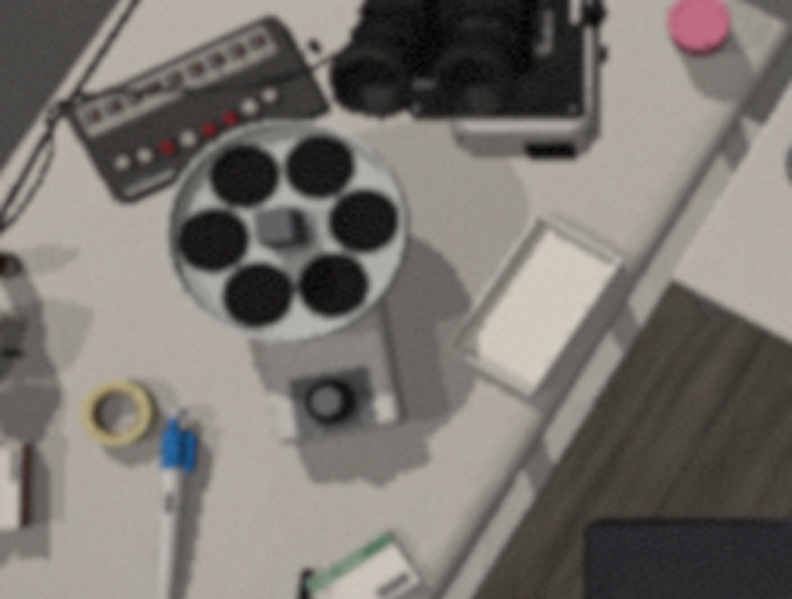

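View pics/topR.png

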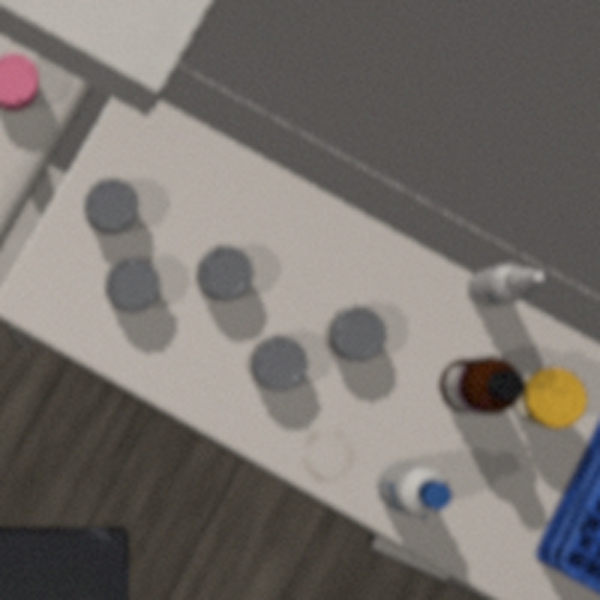

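View pics/scL.png

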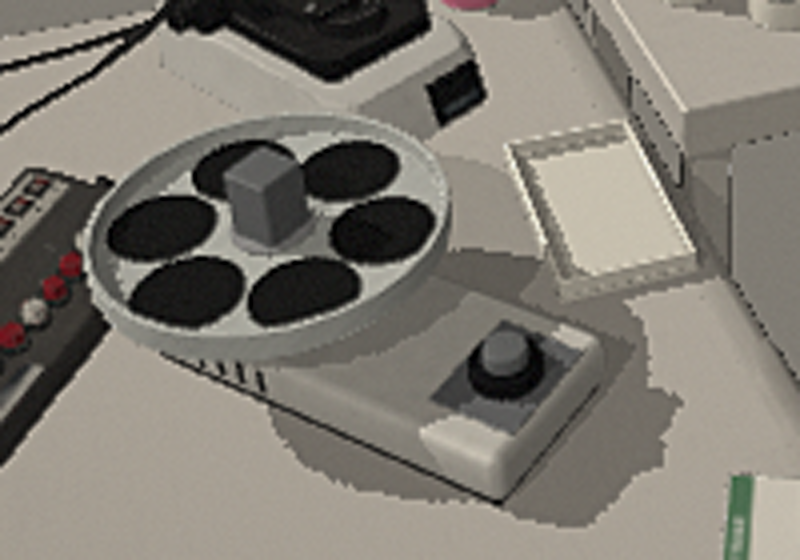

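View pics/scR.png

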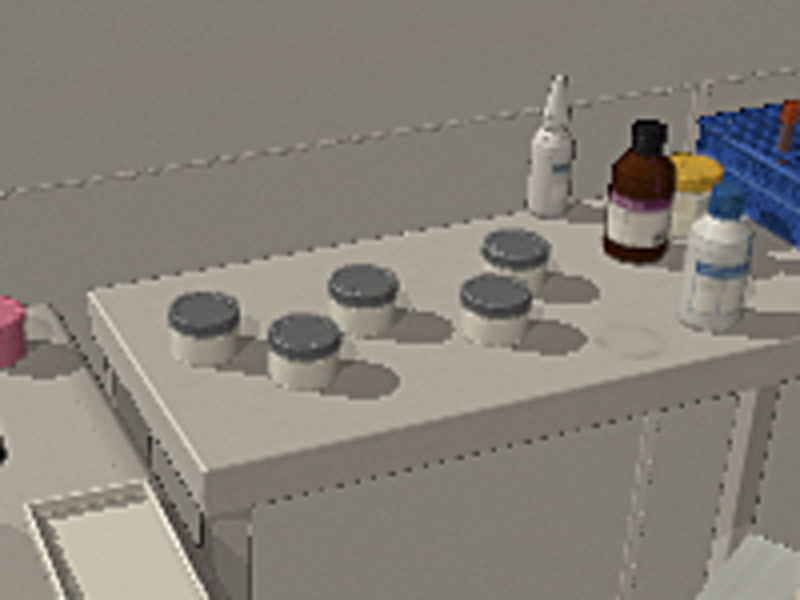

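Candidates for "pot": grey lids at top-view (307,199), (315,225), (345,221), (363,251) and (389,241). Look-alikes are the pink one (275,157), the yellow lid (455,262) and a grey round object at lower left (63,399). I choose the five grey-lidded pots on the right table; the crop confirms white bodies with grey lids.

Run:
```python
from h import *
import pickle
d=pickle.load(open("d0.pkl","rb")); t,s=d["top"],d["scene"]
L=lambda x,y:(80+x/3.6,150+y/3.33); Rr=lambda x,y:(270+x/3,130+y/3)
SL=lambda x,y:(100+x/4,220+y/4); SR=lambda x,y:(220+x/4,130+y/4)
def go(n,a,b): 
    x,e=tri((t,*a),(s,*b)); print(n,np.round(x,4),np.round(e,4),np.hypot(x[0],x[1]).round(3))
go("handletop",L(276,220),SL(265,168)); go("button",L(328,400),SL(505,350))
for i,(a,b) in enumerate(zip([(543,217),(622,262),(533,395),(458,345)],[(628,123),(695,262),(565,297),(507,146)])): go("tray",L(*a),SL(*b))
for a,b in zip([(112,206),(134,284),(225,273),(278,363),(357,334)],[(204,312),(304,335),(363,285),(496,295),(516,246)]): go("pot",Rr(*a),SR(*b))
# pads in top view
m=(t["color"].max(2)<45).astype(np.uint8); m[:, :120]=0; m[:,200:]=0; m[:180]=0; m[255:]=0
for c in cv2.findContours(m,0,1)[0]:
    if cv2.contourArea(c)>150:
        (u,v),ax,an=cv2.fitEllipse(c); print("pad",u,v,ax,np.round(plane(t,u,v,.085),4))
```

```text
handletop [0.5291 0.3505 0.1205] [0.0002 0.0002] 0.635
button [0.3692 0.3221 0.0553] [0.0011 0.0011] 0.49
tray [0.5103 0.1186 0.0383] [0.037 0.037] 0.524
tray [ 0.4859  0.0644 -0.1112] [0.0286 0.0286] 0.49
tray [ 0.4022  0.1844 -0.0215] [0.0427 0.0427] 0.442
tray [0.4352 0.2189 0.1011] [0.024 0.024] 0.487
pot [ 0.5945 -0.1031  0.0391] [0.0021 0.0021] 0.603
pot [ 0.5104 -0.1258  0.0379] [0.0018 0.0018] 0.526
pot [ 0.5214 -0.2232  0.0382] [0.0015 0.0015] 0.567
pot [ 0.4252 -0.2772  0.0387] [0.0012 0.0012] 0.508
pot [ 0.4552 -0.3614  0.0413] [0.0011 0.0011] 0.581
pad 151.24264526367188 238.11801147460938 (15.951080322265625, 16.94667625427246) [0.4659 0.3761 0.085 ]
pad 171.93643188476562 235.0738983154297 (16.01985740661621, 16.96216583251953) [0.4748 0.3136 0.085 ]
pad 138.75559997558594 221.6181182861328 (15.372575759887695, 17.328035354614258) [0.5166 0.4158 0.085 ]
pad 180.56504821777344 215.93980407714844 (15.814985275268555, 16.737741470336914) [0.5334 0.2888 0.085 ]
pad 147.29307556152344 202.21726989746094 (16.07084846496582, 16.76578712463379) [0.5764 0.3918 0.085 ]
pad 168.22640991210938 199.51312255859375 (15.520004272460938, 16.619047164916992) [0.5846 0.3279 0.085 ]
```

Request:
{"api": "drive_tool", "payload": {"turn": [[0, 0, 0], [0, 0, 0], [0, 0, 0], [0, 0, 0], [0, 0, 0]], "xyz": [[0.038, -0.0468, -0.01], [0.038, -0.0468, -0.01], [0.038, -0.0468, -0.01], [0.038, -0.0468, -0.01], [0.038, -0.0468, -0.01]], "gripper": [0.085, 0.085, 0.085, 0.085, 0.085], "squeeze": 30}}

```text
clock: 0.88
tcp_pos: [0.3189, -0.3263, 0.2818]
ee_rot: [0.0, 0.985, 0.17, 0.0]
wrist_force: [0.8, -0.3, -0.2]
opening: 0.085
```

Run:
```python
from h import *
import pickle
print(robot.observe()["joint_positions"].round(3),yaw())
d=pickle.load(open("d0.pkl","rb")); t,s=d["top"],d["scene"]
for a,b in [((183,165),(188,100)),((210,160),(208,95)),((183,165),(183,98))]: print(tri((t,*a),(s,*b)))
L=lambda x,y:(80+x/3.6,150+y/3.33)
for a in [(543,217),(622,262),(533,395),(458,345)]:
    p=plane(t,*L(*a),.012); u=proj(s,p); print(p.round(4),(u[0]-100)*4,(u[1]-220)*4)
```

```text
[ 0.879  0.09  -0.165  1.989  0.017  1.063 -0.523] 19.57628110386159
(array([0.59791501, 0.19034553, 0.44711731]), [0.006088058086432595, 0.0060880580864324406])
(array([0.60553285, 0.12912182, 0.44678072]), [0.010393593552038892, 0.010393593552038732])
(array([0.60138141, 0.19401992, 0.45000517]), [0.00036347120695278014, 0.00036347120695266836])
[0.5438 0.1439 0.012 ] 516.393176162906 144.07820064650628
[0.4993 0.0723 0.012 ] 632.4710834565783 120.5839891646076
[0.3711 0.1512 0.012 ] 701.9244763366896 250.65274283331178
[0.4195 0.2186 0.012 ] 573.1385199592867 274.361252638269
```

Request:
{"api": "drive_tool", "payload": {"turn": [[0, 0, 0], [0, 0, 0], [0, 0, 0], [0, 0, 0], [0, 0, 0]], "xyz": [[0.031, -0.0467, 0], [0.031, -0.0467, 0], [0.031, -0.0467, 0], [0.031, -0.0467, 0], [0.031, -0.0467, 0]], "gripper": [0.085, 0.085, 0.085, 0.085, 0.085]}}

```text
clock: 1.5
tcp_pos: [0.3864, -0.0546, 0.2816]
ee_rot: [0.0, 0.985, 0.17, 0.0]
wrist_force: [0.4, -0.9, 0.2]
opening: 0.0851
```

Request:
{"api": "drive_tool", "payload": {"turn": [[0, 0, 0], [0, 0, 0], [0, 0, 0], [0, 0, 0], [0, 0, 0]], "xyz": [[0.031, -0.0467, 0], [0.02, -0.046, 0], [0.02, -0.046, 0], [0.02, -0.046, 0], [0, 0, 0]], "gripper": [0.085, 0.085, 0.085, 0.085, 0.085]}}

```text
clock: 2.12
tcp_pos: [0.4096, 0.1519, 0.2816]
ee_rot: [-0.001, 0.985, 0.174, 0.0]
wrist_force: [0.7, -0.7, 0.0]
opening: 0.085
```

Request:
{"api": "drive_tool", "payload": {"turn": [[0, 0, 0], [0, 0, 0], [0, 0, 0], [0, 0, 0], [0, 0, 0]], "xyz": [[0.044, -0.0375, 0], [0.044, -0.0375, 0], [0.044, -0.0375, 0], [0.044, -0.0375, 0], [0, 0, 0]], "gripper": [0.085, 0.085, 0.085, 0.085, 0.085]}}

```text
clock: 2.75
tcp_pos: [0.5261, 0.3509, 0.2794]
ee_rot: [-0.001, 0.985, 0.171, -0.001]
wrist_force: [-0.4, -0.2, 0.7]
opening: 0.085
```

Run:
```python
from h import *
import pickle
print(robot.observe()["joint_positions"].round(3),yaw(),tool()[:3,3])
s=snap("wrist","w1"); pickle.dump(s,open("w1.pkl","wb"))
```

```text
[-0.125  0.508 -0.728  1.56   0.35   1.211 -2.142] 19.723206572277537 [0.52607327 0.35089313 0.27937959]
```

View pics/w1.png

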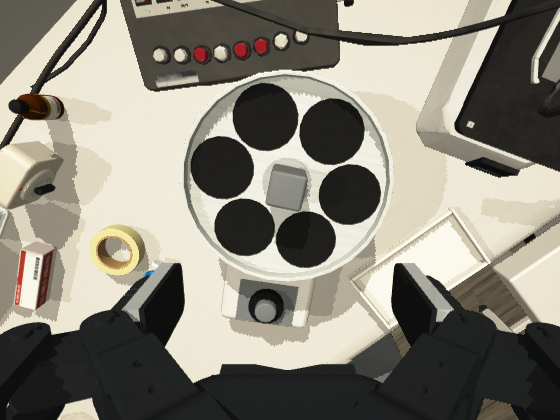

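Run:
```python
from h import *
import pickle
s=pickle.load(open("w1.pkl","rb")); c=s["color"][:,:,::-1]
cv2.imwrite("pics/w1c.png",cv2.resize(c[145:235,235:335],None,fx=8,fy=6.6,interpolation=cv2.INTER_CUBIC))
g=cv2.cvtColor(c,cv2.COLOR_BGR2GRAY)
m=(g<50).astype(np.uint8); m[:,:180]=0;m[:,395:]=0;m[:80]=0;m[270:]=0
for k in cv2.findContours(m,0,1)[0]:
    if cv2.contourArea(k)>1000:
        (u,v),ax,an=cv2.fitEllipse(k); print("pad",round(u),round(v),np.round(ax,1),np.round(plane(s,u,v,.076),4))
```

```text
pad 305 239 [54.2 57.8] [0.4742 0.3132 0.076 ]
pad 244 227 [55.1 58.7] [0.4655 0.3778 0.076 ]
pad 349 194 [57.5 60.9] [0.5345 0.2884 0.076 ]
pad 222 167 [59.5 62.7] [0.5171 0.4178 0.076 ]
pad 331 131 [62.4 65.1] [0.5863 0.3282 0.076 ]
pad 265 116 [63.5 66. ] [0.5776 0.393  0.076 ]
```

View pics/w1c.png

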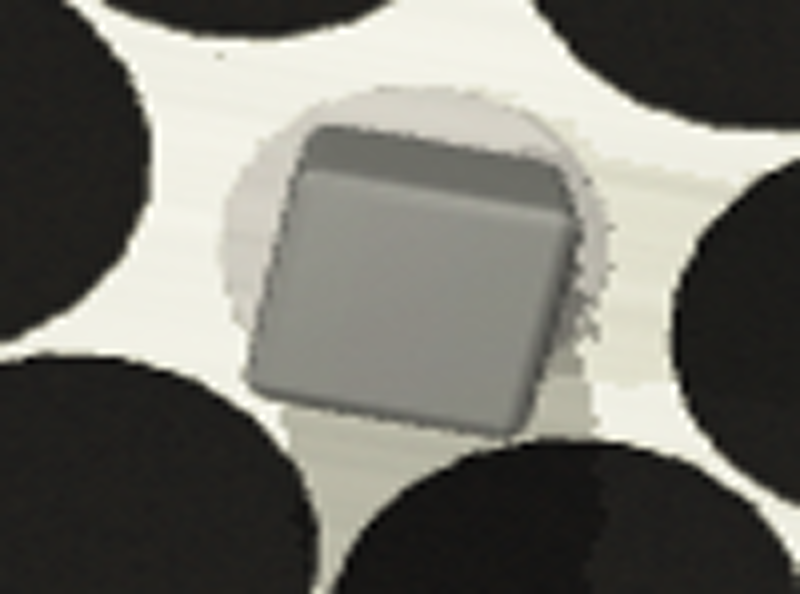

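Run:
```python
from h import *
import pickle
s=pickle.load(open("w1.pkl","rb"))
P=[plane(s,235+x/8,145+y/6.6,.121)[:2] for x,y in [(305,168),(572,214),(515,438),(250,382)]]
P=np.array(P); print(P.round(4),P.mean(0))
for i in range(4):
    d=P[(i+1)%4]-P[i]; print(np.hypot(*d),np.degrees(np.arctan2(d[1],d[0])))
goal([.5262,.3525,.15],19.6+90-90)
```

```text
[[0.5386 0.3692]
 [0.5426 0.3399]
 [0.5118 0.3351]
 [0.5092 0.3655]] [0.52553363 0.35241448]
0.029547807335895827 -82.16979192832537
0.031194056256167203 -171.2095046475677
0.03042784474368537 94.86844282916806
0.029619174573551416 7.217761216312432
turn [-0.   0.1  0. ] shift in present tool axes [ 0.002  -0.0032  0.1297] in turned axes [ 0.0017 -0.0033  0.1297] yaw now 19.6
```

Request:
{"api": "drive_tool", "payload": {"turn": [[0, 0, 6.2], [0, 0, 6.2], [0, 0, 0], [0, 0, 0], [0, 0, 0]], "xyz": [[0, 0, 0.02], [0, -0.0019, 0.03], [0, 0, 0.04], [0, 0, 0.03], [0, 0, 0]], "gripper": [0.085, 0.085, 0.085, 0.085, 0.085]}}

```text
clock: 3.42
tcp_pos: [0.5245, 0.3469, 0.1594]
ee_rot: [0.002, 0.998, 0.062, -0.002]
wrist_force: [-0.4, 0.2, 0.4]
opening: 0.085
```

Run:
```python
from h import *
print(robot.observe()["joint_positions"].round(3),yaw(),tool()[:3,3])
s=snap("wrist","w2"); goal([.5257,.3528,.084],7.2)
```

```text
[-0.19   0.607 -0.627  1.682  0.412  0.994 -2.409] 7.071515494183978 [0.52446443 0.34690851 0.15935754]
turn [ 0.1  0.  -0.1] shift in present tool axes [ 0.0009 -0.0045  0.0773] in turned axes [ 0.0009 -0.0044  0.0773] yaw now 7.1
```

View pics/w2.png

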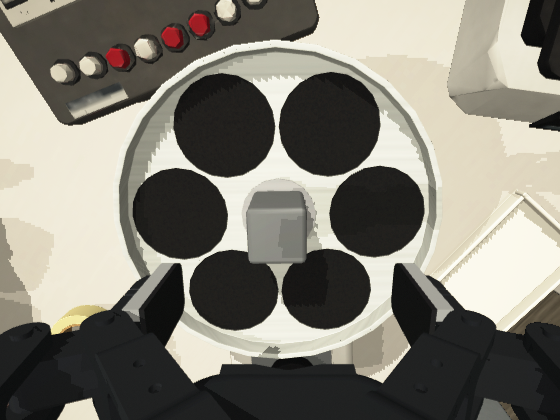

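Request:
{"api": "drive_tool", "payload": {"turn": [[0, 0, 0], [0, 0, 0], [0, 0, 0], [0, 0, 0], [0, 0, 0]], "xyz": [[0.001, -0.0045, 0.02], [0, 0, 0.03], [0, 0, 0.025], [0, 0, 0], [0, 0, 0]], "gripper": [0.085, 0.085, 0.085, 0.05, 0.036], "squeeze": 20}}

```text
clock: 4.1
tcp_pos: [0.5262, 0.3556, 0.0874]
ee_rot: [-0.001, 0.998, 0.063, 0.001]
wrist_force: [-0.1, -0.9, 0.9]
opening: 0.0512
```

Request:
{"api": "drive_tool", "payload": {"turn": [[0, 0, 0], [0, 0, 0], [0, 0, 0]], "xyz": [[0, 0, 0], [0, 0, 0], [0, 0, 0]], "gripper": [0.036, 0.036, 0.036]}}

```text
clock: 4.47
tcp_pos: [0.5259, 0.355, 0.0867]
ee_rot: [-0.0, 0.998, 0.063, 0.0]
wrist_force: [0.2, 0.5, 0.4]
opening: 0.0362
```

Run:
```python
from h import *
o=robot.observe()
print(o["joint_positions"].round(3),yaw(),tool()[:3,3],o["opening"],o["wrist_force"],o["ft_torque"])
s=snap("wrist","w3"); goal([.5257,.3528,.084],7.2)
```

```text
[-0.234  0.699 -0.579  1.713  0.478  0.874 -2.464] 7.170496367992178 [0.52585875 0.35504015 0.08674247] 0.03617207023352192 [0.20562611 0.46071816 0.43170031] [-0.0340681   0.0046829  -0.03113794]
turn [-0. -0. -0.] shift in present tool axes [-0.0004  0.0022  0.0026] in turned axes [-0.0004  0.0022  0.0026] yaw now 7.2
```

View pics/w3.png

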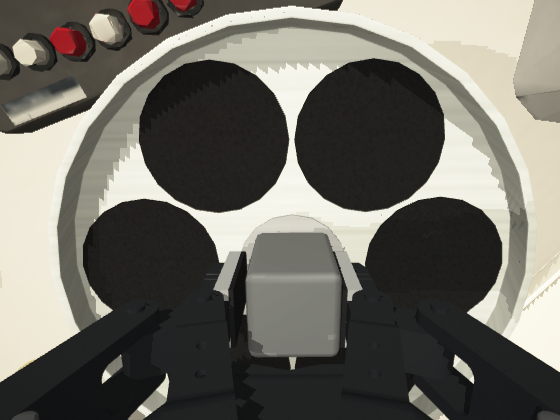

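Request:
{"api": "drive_tool", "payload": {"turn": [[0, 0, 0], [0, 0, -4], [0, 0, -4], [0, 0, -4], [0, 0, -4]], "xyz": [[0, 0.002, 0.003], [0, 0, 0], [0, 0, 0], [0, 0, 0], [0, 0, 0]], "gripper": [0.036, 0.036, 0.036, 0.036, 0.036]}}

```text
clock: 5.15
tcp_pos: [0.5258, 0.3529, 0.0829]
ee_rot: [-0.0, 0.979, 0.202, -0.0]
wrist_force: [0.8, 0.1, -0.3]
opening: 0.0363
```

Request:
{"api": "drive_tool", "payload": {"turn": [[0, 0, -4], [0, 0, -4], [0, 0, -4], [0, 0, -4], [0, 0, -4]], "xyz": [[0, 0, 0], [0, 0, 0], [0, 0, 0], [0, 0, 0], [0, 0, 0]], "gripper": [0.036, 0.036, 0.036, 0.036, 0.036]}}

```text
clock: 5.78
tcp_pos: [0.5258, 0.3527, 0.0829]
ee_rot: [0.0, 0.929, 0.369, -0.0]
wrist_force: [0.4, -0.2, -0.4]
opening: 0.0362
```

Run:
```python
from h import *
o=robot.observe()
print(o["joint_positions"].round(3),yaw(),tool()[:3,3],o["opening"],o["wrist_force"],o["ft_torque"])
s=snap("wrist","w4");
```

```text
[-0.14   0.751 -0.719  1.711  0.603  0.914 -1.922] 43.296423400522926 [0.52575061 0.35272734 0.08293912] 0.03621493847607443 [ 0.35154763 -0.16671915 -0.37703487] [-0.03043164  0.01974742 -0.06724008]
```

View pics/w4.png

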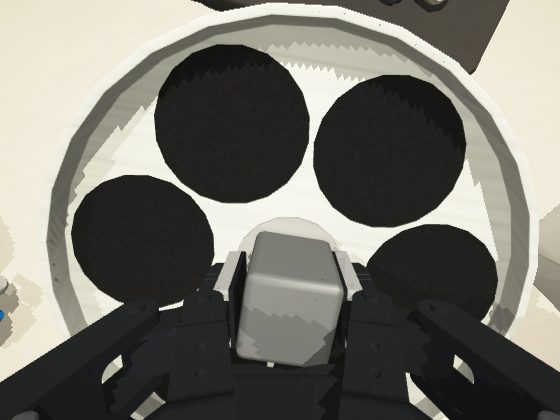

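Request:
{"api": "drive_tool", "payload": {"turn": [[0, 0, -4], [0, 0, -4], [0, 0, -4], [0, 0, -4], [0, 0, -4]], "xyz": [[0, 0, 0], [0, 0, 0], [0, 0, 0], [0, 0, 0], [0, 0, 0]], "gripper": [0.036, 0.036, 0.036, 0.036, 0.036]}}

```text
clock: 6.45
tcp_pos: [0.5258, 0.3527, 0.0829]
ee_rot: [0.0, 0.852, 0.524, -0.0]
wrist_force: [0.4, 0.1, -0.3]
opening: 0.036
```

Run:
```python
from h import *
o=robot.observe()
print(yaw(),tool()[:3,3],o["wrist_force"],o["ft_torque"])
s=snap("wrist","w5");
```

```text
63.23733214674809 [0.52577124 0.35267762 0.08290625] [ 0.39525536  0.12933042 -0.32114552] [-0.00625152  0.07602157 -0.07850475]
```

View pics/w5.png

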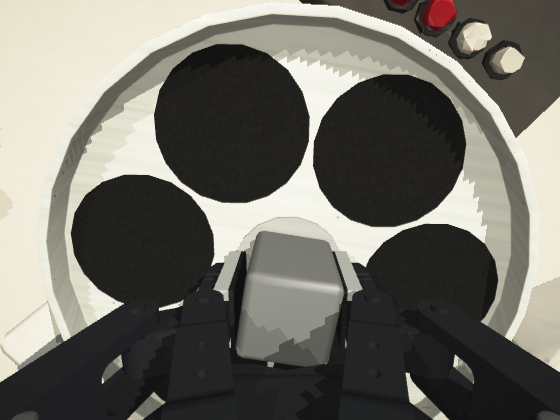

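Request:
{"api": "drive_tool", "payload": {"turn": [[0, 0, -4], [0, 0, -4], [0, 0, -4], [0, 0, -4], [0, 0, -4]], "xyz": [[0, 0, 0], [0, 0, 0], [0, 0, 0], [0, 0, 0], [0, 0, 0]], "gripper": [0.036, 0.036, 0.036, 0.036, 0.036]}}

```text
clock: 7.12
tcp_pos: [0.5259, 0.3525, 0.0829]
ee_rot: [0.0, 0.748, 0.664, -0.0]
wrist_force: [0.6, -0.5, -0.2]
opening: 0.036
```

```bash
cat > st.py <<'E'
from h import *
import sys
o=robot.observe()
print(round(yaw(),1),tool()[:3,3].round(4),o["wrist_force"].round(2),o["ft_torque"].round(3),"j",o["joint_positions"].round(2),o["opening"])
s=snap("wrist",sys.argv[1])
m=(s["color"].max(2)<50).astype(np.uint8); m[235:]=0
for k in cv2.findContours(m,0,1)[0]:
    if 8000<cv2.contourArea(k)<30000:
        (u,v),ax,an=cv2.fitEllipse(k); print("pad px",round(u),round(v),np.round(ax,1))
E
python3 st.py w6
```

```text
83.2 [0.5259 0.3525 0.0829] [ 0.6  -0.52 -0.19] [-0.03  -0.027  0.013] j [-0.05  0.82 -0.87  1.7   0.73  0.98 -1.32] 0.0360398298665334
pad px 389 150 [144.8 156.7]
pad px 231 123 [151.3 159.2]
```

Request:
{"api": "drive_tool", "payload": {"turn": [[0, 0, -4], [0, 0, -4], [0, 0, -4], [0, 0, -4], [0, 0, -4]], "xyz": [[0, 0, 0], [0, 0, 0], [0, 0, 0], [0, 0, 0], [0, 0, 0]], "gripper": [0.036, 0.036, 0.036, 0.036, 0.036]}}

```text
clock: 7.8
tcp_pos: [0.5262, 0.3524, 0.0829]
ee_rot: [0.0, 0.622, 0.783, -0.0]
wrist_force: [0.0, -0.3, -0.0]
opening: 0.0358
```

```bash
python3 st.py w7
```

```text
103.1 [0.5262 0.3524 0.0829] [ 0.03 -0.29 -0.03] [-0.114 -0.157  0.018] j [-0.01  0.85 -0.93  1.7   0.79  1.01 -1.01] 0.035836563981319944
pad px 389 150 [144.8 156.7]
pad px 231 123 [151.2 158.9]
```

Request:
{"api": "drive_tool", "payload": {"turn": [[0, 0, -4], [0, 0, -4], [0, 0, -4], [0, 0, -4], [0, 0, -4]], "xyz": [[0, 0, 0], [0, 0, 0], [0, 0, 0], [0, 0, 0], [0, 0, 0]], "gripper": [0.036, 0.036, 0.036, 0.036, 0.036]}}

```text
clock: 8.48
tcp_pos: [0.5262, 0.3525, 0.083]
ee_rot: [0.0, 0.476, 0.879, -0.0]
wrist_force: [0.5, -0.7, -1.7]
opening: 0.0362
```

```bash
python3 st.py w8
```

```text
123.1 [0.5262 0.3525 0.083 ] [ 0.52 -0.73 -1.71] [-0.119 -0.18  -0.075] j [ 0.02  0.89 -1.    1.7   0.85  1.05 -0.7 ] 0.036169619645075875
pad px 389 150 [144.8 156.7]
pad px 231 123 [151.  158.7]
```

Request:
{"api": "drive_tool", "payload": {"turn": [[0, 0, -4], [0, 0, -4], [0, 0, -4], [0, 0, -4], [0, 0, -4]], "xyz": [[0, 0, 0], [0, 0, 0], [0, 0, 0], [0, 0, 0], [0, 0, 0]], "gripper": [0.036, 0.036, 0.036, 0.036, 0.036]}}

```text
clock: 9.15
tcp_pos: [0.5268, 0.3533, 0.0833]
ee_rot: [0.0, 0.317, 0.948, 0.001]
wrist_force: [2.8, 2.8, -2.8]
opening: 0.0358
```

```bash
python3 st.py w9
```

```text
143.1 [0.5268 0.3533 0.0833] [ 2.83  2.79 -2.83] [ 0.273 -0.619 -0.299] j [ 0.05  0.93 -1.06  1.7   0.91  1.09 -0.38] 0.03578552859108861
pad px 381 154 [133.  142.9]
pad px 237 128 [138.9 145. ]
```

Request:
{"api": "drive_tool", "payload": {"turn": [[0, 0, 5], [0, 0, 0], [0, 0, 0], [0, 0, 0], [0, 0, 0]], "xyz": [[0, 0, 0], [0, 0, 0], [0, 0, -0.02], [0, 0, -0.06], [0, 0, -0.06]], "gripper": [0.04, 0.06, 0.07, 0.085, 0.085]}}

```text
clock: 9.82
tcp_pos: [0.5254, 0.3532, 0.226]
ee_rot: [-0.0, 0.357, 0.934, 0.0]
wrist_force: [0.6, 0.4, 0.9]
opening: 0.085
```

Request:
{"api": "drive_tool", "payload": {"turn": [[0, 0, 0], [0, 0, 0]], "xyz": [[0, 0, -0.04], [0, 0, 0]], "gripper": [0.085, 0.085]}}

```text
clock: 10.07
tcp_pos: [0.5263, 0.3549, 0.2685]
ee_rot: [0.002, 0.357, 0.934, 0.003]
wrist_force: [-0.2, 1.2, 0.2]
opening: 0.0853
```

Run:
```python
from h import *
import pickle
o=robot.observe(); print(o["joint_positions"].round(3),yaw(),tool()[:3,3])
d={n:snap(n,n+"10") for n in("wrist","top","scene")}; pickle.dump(d,open("d10.pkl","wb"))
for n in ("wrist","top"):
    s=d[n]; m=(s["color"].max(2)<50).astype(np.uint8)
    for k in cv2.findContours(m,0,1)[0]:
        if (800 if n=="wrist" else 150)<cv2.contourArea(k)<9000:
            (u,v),ax,an=cv2.fitEllipse(k); p=plane(s,u,v,.064)
            if np.hypot(p[0]-.526,p[1]-.353)<.1: print(n,"pad",round(u,1),round(v,1),np.round(ax,1),p[:2].round(4),np.degrees(np.arctan2(p[1]-.353,p[0]-.526)).round(1))
c=d["top"]["color"][:,:,::-1]
cv2.imwrite("pics/top10c.png",cv2.resize(c[130:330,70:470],None,fx=2,fy=2,interpolation=cv2.INTER_CUBIC))
```

```text
[ 0.116  0.737 -1.212  1.558  0.706  1.336 -0.335] 138.20699298166892 [0.52633673 0.35486691 0.26853239]
wrist pad 310.6 240.5 [53.9 57.7] [0.5893 0.3324] -18.1
wrist pad 248.6 234.7 [54.3 58. ] [0.541  0.2883] -77.0
wrist pad 349.2 191.2 [57.7 60.9] [0.5752 0.3961] 41.2
wrist pad 220.3 178.5 [58.6 61.9] [0.4789 0.3082] -136.4
wrist pad 324.3 131.0 [62.2 64.5] [0.5129 0.4158] 101.8
wrist pad 256.9 124.1 [62.8 65.1] [0.4647 0.3717] 163.1
```

View pics/wrist10.png

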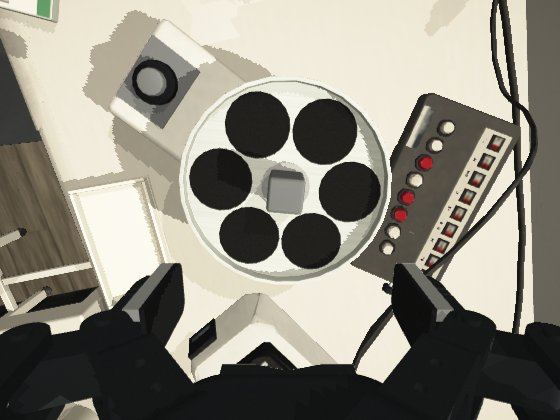

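View pics/scene10.png

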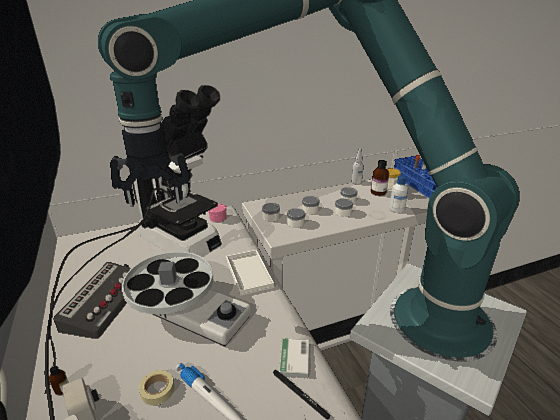

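View pics/top10c.png

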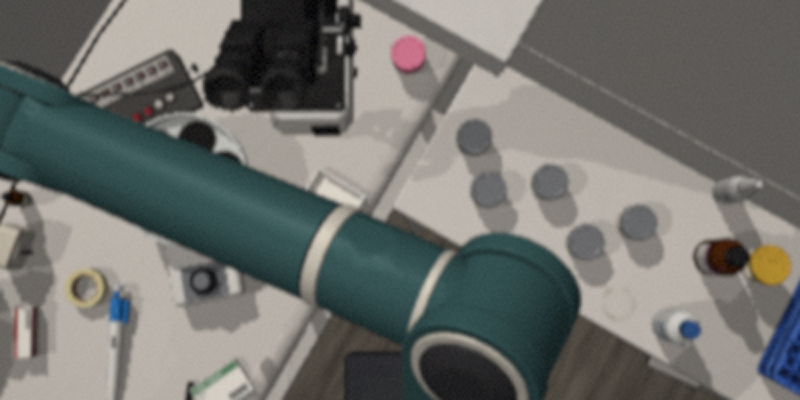

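The carousel has dropped home: the pads shrank about 9% in the wrist view, the disc turns no more, and the scene view shows the handle about 5 px lower at (166,267). The seats now lie at 42.4° + k·60° about (0.5262, 0.3527), and I'll use 102.4°, −137.6° and −17.6°. Next the pots.

```bash
cat > plan.py <<'E'
from h import *
import sys,json
# args: waypoints "x,y,z,heading,nrows" ...
def plan(wps):
    T=tool(); p=T[:3,3].copy(); h=yaw(T)
    for x,y,z,hd,n in wps:
        n=int(n); q=np.array([x,y,z]); dh=(hd-h+180)%360-180
        for i in range(n):
            d=(q-p)/n; c,s=np.cos(np.radians(h)),np.sin(np.radians(h))
            print([0,0,round(-dh/n,1)],[round(v,4) for v in (c*d[0]+s*d[1], s*d[0]-c*d[1], -d[2])], "|d|",round(np.linalg.norm(d)*1000))
            h+=dh/n
        p=q
plan([[float(v) for v in a.split(",")] for a in sys.argv[1:]])
E
python3 plan.py .43,.16,.26,110,5 .43,0,.26,82,3 .55,-.10,.25,45,4
```

```text
[0, 0, np.float64(5.6)] [np.float64(-0.0114), np.float64(-0.0414), np.float64(0.0006)] |d| 43
[0, 0, np.float64(5.6)] [np.float64(-0.0154), np.float64(-0.0401), np.float64(0.0006)] |d| 43
[0, 0, np.float64(5.6)] [np.float64(-0.0193), np.float64(-0.0384), np.float64(0.0006)] |d| 43
[0, 0, np.float64(5.6)] [np.float64(-0.023), np.float64(-0.0363), np.float64(0.0006)] |d| 43
[0, 0, np.float64(5.6)] [np.float64(-0.0264), np.float64(-0.0339), np.float64(0.0006)] |d| 43
[0, 0, np.float64(9.3)] [np.float64(-0.0501), np.float64(-0.0182), np.float64(-0.0)] |d| 53
[0, 0, np.float64(9.3)] [np.float64(-0.0524), np.float64(-0.0099), np.float64(-0.0)] |d| 53
[0, 0, np.float64(9.3)] [np.float64(-0.0533), np.float64(-0.0012), np.float64(-0.0)] |d| 53
[0, 0, np.float64(9.2)] [np.float64(-0.0206), np.float64(0.0332), np.float64(0.0025)] |d| 39
[0, 0, np.float64(9.2)] [np.float64(-0.015), np.float64(0.0361), np.float64(0.0025)] |d| 39
[0, 0, np.float64(9.2)] [np.float64(-0.009), np.float64(0.038), np.float64(0.0025)] |d| 39
[0, 0, np.float64(9.2)] [np.float64(-0.0028), np.float64(0.039), np.float64(0.0025)] |d| 39
```

Request:
{"api": "drive_tool", "payload": {"turn": [[0, 0, 5.6], [0, 0, 5.6], [0, 0, 5.6], [0, 0, 5.6], [0, 0, 5.6]], "xyz": [[-0.0114, -0.0414, 0], [-0.0154, -0.0401, 0], [-0.0193, -0.0384, 0], [-0.023, -0.0363, 0], [-0.0264, -0.0339, 0]], "gripper": [0.085, 0.085, 0.085, 0.085, 0.085]}}

```text
clock: 10.85
tcp_pos: [0.4292, 0.1588, 0.2621]
ee_rot: [-0.001, 0.574, 0.819, -0.001]
wrist_force: [-0.2, -1.3, 0.5]
opening: 0.085
```

Request:
{"api": "drive_tool", "payload": {"turn": [[0, 0, 9.3], [0, 0, 9.3], [0, 0, 9.3], [0, 0, 9.2], [0, 0, 9.2]], "xyz": [[-0.0501, -0.0182, 0], [-0.0524, -0.0099, 0], [-0.0533, -0.0012, 0], [-0.0206, 0.0332, 0], [-0.015, 0.0361, 0]], "gripper": [0.085, 0.085, 0.085, 0.085, 0.085]}}

```text
clock: 11.48
tcp_pos: [0.4912, -0.0521, 0.2623]
ee_rot: [-0.0, 0.851, 0.525, -0.001]
wrist_force: [-0.5, 1.0, 1.0]
opening: 0.0851
```

Request:
{"api": "drive_tool", "payload": {"turn": [[0, 0, 9.2], [0, 0, 9.2], [0, 0, 0]], "xyz": [[-0.009, 0.038, 0], [-0.003, 0.039, 0], [0, 0, 0]], "gripper": [0.085, 0.085, 0.085]}}

```text
clock: 11.85
tcp_pos: [0.5523, -0.1011, 0.2616]
ee_rot: [-0.001, 0.923, 0.385, -0.001]
wrist_force: [-0.5, 0.9, -0.3]
opening: 0.085
```

```bash
cat > pots.py <<'E'
from h import *
import sys,pickle
o=robot.observe(); print("j",o["joint_positions"].round(2),"yaw",round(yaw(),1),tool()[:3,3].round(4),"open",o["opening"].round(4))
s=snap("wrist",sys.argv[1]); z=float(sys.argv[2]) if len(sys.argv)>2 else .04
pickle.dump(s,open(sys.argv[1]+".pkl","wb"))
c=s["color"].astype(int); g=c.mean(2); m=((g>55)&(g<150)&(c.max(2)-c.min(2)<25)).astype(np.uint8)
m=cv2.morphologyEx(m,cv2.MORPH_OPEN,np.ones((5,5)))
for k in cv2.findContours(m,0,1)[0]:
    A=cv2.contourArea(k)
    if A<500: continue
    (u,v),r=cv2.minEnclosingCircle(k); p=plane(s,u,v,z); M=cv2.moments(k)
    print("blob",round(u),round(v),"r",round(r,1),"fill",round(A/np.pi/r/r,2),p.round(4),"Rmm",round(np.linalg.norm(plane(s,u+r,v,z)-p)*1000,1))
E
python3 pots.py w11
```

```text
Traceback (most recent call last):
  File "pots.py", line 3, in <module>
    o=robot.observe(); print("j",o["joint_positions"].round(2),"yaw",round(yaw(),1),tool()[:3,3].round(4),"open",o["opening"].round(4))
                                                                                                                 ^^^^^^^^^^^^^^^^^^
AttributeError: 'float' object has no attribute 'round'
```

```bash
sed -i 's/o\["opening"\].round(4)/round(o["opening"],4)/' pots.py; python3 pots.py w11
```

```text
j [ 0.88  0.49 -1.    1.74  0.44  1.16 -1.03] yaw 45.3 [ 0.5523 -0.1011  0.2616] open 0.085
blob 378 368 r 18.7 fill 0.53 [ 0.4654 -0.346   0.04  ] Rmm 22.9
blob 317 352 r 25.0 fill 0.72 [ 0.4275 -0.2765  0.04  ] Rmm 30.3
blob 65 276 r 67.8 fill 0.45 [ 0.2922 -0.0018  0.04  ] Rmm 77.3
blob 345 271 r 26.7 fill 0.85 [ 0.5234 -0.2219  0.04  ] Rmm 30.2
blob 280 217 r 31.9 fill 0.67 [ 0.5159 -0.1245  0.04  ] Rmm 34.5
blob 319 153 r 32.1 fill 0.77 [ 0.5932 -0.1049  0.04  ] Rmm 33.1
blob 527 162 r 165.6 fill 0.18 [ 0.7397 -0.2633  0.04  ] Rmm 171.2
blob 281 188 r 283.5 fill 0.11 [ 0.5392 -0.1023  0.04  ] Rmm 299.6
```

View pics/w11.png

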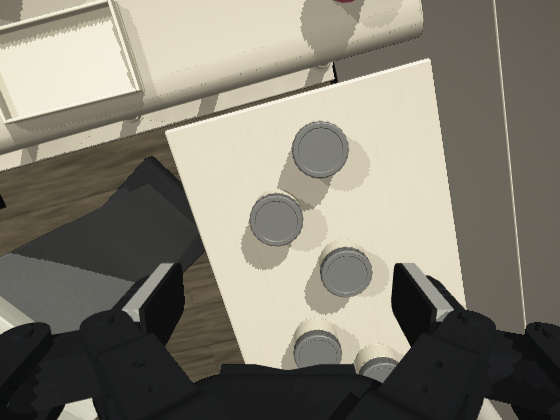

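```bash
cat > circ.py <<'E'
from h import *
import sys,pickle
# circ.py name z [fresh]
if len(sys.argv)>3:
    s=snap("wrist",sys.argv[1]); pickle.dump(s,open(sys.argv[1]+".pkl","wb")); o=robot.observe(); print("j",o["joint_positions"].round(2),"yaw",round(yaw(),1),tool()[:3,3].round(4),"open",round(o["opening"],4))
else: s=pickle.load(open(sys.argv[1]+".pkl","rb"))
z=float(sys.argv[2]); g=cv2.cvtColor(s["color"],cv2.COLOR_RGB2GRAY)
o_,d=ray(s,280,200); H=(s["M"][2,3]-z); rr=s["fx"]*.029/H
c=cv2.HoughCircles(cv2.medianBlur(g,3),cv2.HOUGH_GRADIENT,1.2,rr,param1=120,param2=22,minRadius=int(rr*.72),maxRadius=int(rr*1.2))
for u,v,r in (c[0] if c is not None else []):
    k=s["color"][int(v)%420,int(u)%560].astype(int)
    if 70<k.mean()<160 and np.ptp(k)<20:
        p=plane(s,u,v,z); print(round(u),round(v),"r",round(r,1),p[:2].round(4),"Rmm",round(np.linalg.norm(plane(s,u+r,v,z)-p)*1000,1),k)
E
python3 circ.py w11 .04
```

```text
320 149 r 29.2 [ 0.5964 -0.1023] Rmm 30.1 [127 125 120]
346 272 r 25.5 [ 0.5234 -0.2231] Rmm 28.9 [122 122 115]
277 219 r 27.0 [ 0.5117 -0.1237] Rmm 29.3 [124 123 118]
317 352 r 24.1 [ 0.4271 -0.2774] Rmm 29.2 [121 120 114]
```

Request:
{"api": "drive_tool", "payload": {"turn": [[0, 0, 0], [0, 0, 0], [0, 0, 0], [0, 0, 0], [0, 0, 0]], "xyz": [[0.0149, 0.016, 0.03], [0.0149, 0.016, 0.03], [0, 0, 0.05], [0, 0, 0.05], [0, 0, 0]], "gripper": [0.085, 0.085, 0.085, 0.085, 0.085]}}

```text
clock: 12.52
tcp_pos: [0.5915, -0.0991, 0.0998]
ee_rot: [-0.003, 0.922, 0.388, -0.004]
wrist_force: [-0.8, 0.6, 0.1]
opening: 0.0854
```

```bash
python3 circ.py w12 .04 f
```

```text
j [ 0.71  0.72 -0.83  1.78  0.65  0.94 -1.18] yaw 45.6 [ 0.5939 -0.099   0.1026] open 0.0852
298 221 r 49.8 [ 0.5975 -0.1008] Rmm 30.0 [108 107 102]
226 331 r 42.1 [ 0.5106 -0.1222] Rmm 28.0 [106 106 100]
```

View pics/w12.png

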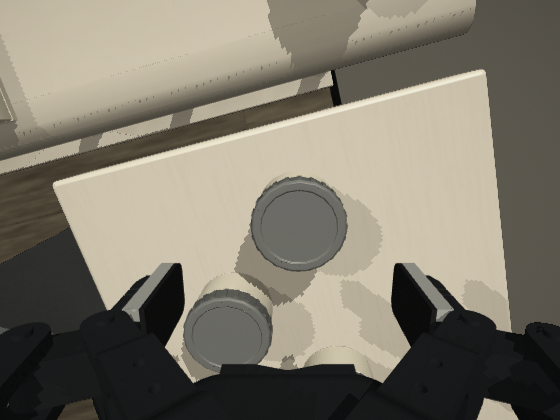

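Request:
{"api": "drive_tool", "payload": {"turn": [[0, 0, 0], [0, 0, 0], [0, 0, 0], [0, 0, 0]], "xyz": [[0, 0, 0], [0, 0, 0.05], [0, 0, 0.043], [0, 0, 0]], "gripper": [0.085, 0.085, 0.085, 0.085]}}

```text
clock: 13.08
tcp_pos: [0.5944, -0.1003, 0.0097]
ee_rot: [-0.001, 0.922, 0.387, -0.001]
wrist_force: [-0.3, -0.5, -0.1]
opening: 0.0846
```

```bash
python3 circ.py w13 .04 f
```

```text
j [ 0.64  0.84 -0.73  1.8   0.76  0.81 -1.26] yaw 45.5 [ 0.5961 -0.1     0.0117] open 0.0849
298 305 r 80.7 [ 0.5965 -0.1029] Rmm 29.0 [112 111 105]
```

View pics/w13.png

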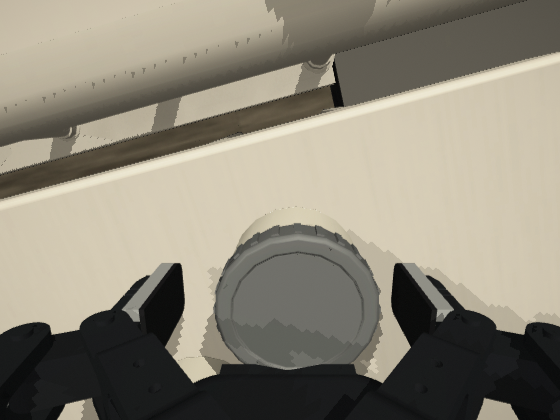

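Request:
{"api": "drive_tool", "payload": {"turn": [[0, 0, 0], [0, 0, 0], [0, 0, 0], [0, 0, 0], [0, 0, 0]], "xyz": [[-0.001, 0.002, 0.005], [0, 0, 0], [0, 0, 0], [0, 0, 0], [0, 0, 0]], "gripper": [0.085, 0.05, 0.05, 0.05, 0.05], "squeeze": 30}}

```text
clock: 13.75
tcp_pos: [0.597, -0.1026, 0.0067]
ee_rot: [0.001, 0.922, 0.386, 0.001]
wrist_force: [-1.2, -0.5, 6.4]
opening: 0.0569
```

```bash
python3 circ.py w14 .04 f; python3 plan.py .597,-.102,.17,45,3 .46,-.03,.22,80,4 .43,.14,.22,120,4 .51,.24,.2,155,3 .587,.333,.18,162.4,3
```

```text
j [ 0.64  0.85 -0.73  1.8   0.77  0.8  -1.26] yaw 45.5 [ 0.597  -0.1027  0.0067] open 0.0572
287 310 r 83.8 [ 0.5961 -0.1026] Rmm 29.4 [114 114 107]
[0, 0, np.float64(0.2)] [np.float64(0.0002), np.float64(-0.0002), np.float64(-0.0544)] |d| 54
[0, 0, np.float64(0.2)] [np.float64(0.0002), np.float64(-0.0002), np.float64(-0.0544)] |d| 54
[0, 0, np.float64(0.2)] [np.float64(0.0002), np.float64(-0.0002), np.float64(-0.0544)] |d| 54
[0, 0, np.float64(-8.8)] [np.float64(-0.0115), np.float64(-0.0369), np.float64(-0.0125)] |d| 41
[0, 0, np.float64(-8.8)] [np.float64(-0.0057), np.float64(-0.0383), np.float64(-0.0125)] |d| 41
[0, 0, np.float64(-8.8)] [np.float64(0.0002), np.float64(-0.0387), np.float64(-0.0125)] |d| 41
[0, 0, np.float64(-8.8)] [np.float64(0.006), np.float64(-0.0382), np.float64(-0.0125)] |d| 41
[0, 0, np.float64(-10.0)] [np.float64(0.0406), np.float64(-0.0148), np.float64(-0.0)] |d| 43
[0, 0, np.float64(-10.0)] [np.float64(0.0425), np.float64(-0.0075), np.float64(-0.0)] |d| 43
[0, 0, np.float64(-10.0)] [np.float64(0.0432), np.float64(-0.0), np.float64(-0.0)] |d| 43
[0, 0, np.float64(-10.0)] [np.float64(0.0425), np.float64(0.0075), np.float64(-0.0)] |d| 43
[0, 0, np.float64(-11.7)] [np.float64(0.0155), np.float64(0.0398), np.float64(0.0067)] |d| 43
[0, 0, np.float64(-11.7)] [np.float64(0.0072), np.float64(0.0421), np.float64(0.0067)] |d| 43
[0, 0, np.float64(-11.7)] [np.float64(-0.0015), np.float64(0.0427), np.float64(0.0067)] |d| 43
[0, 0, np.float64(-2.5)] [np.float64(-0.0102), np.float64(0.0389), np.float64(0.0067)] |d| 41
[0, 0, np.float64(-2.5)] [np.float64(-0.0118), np.float64(0.0385), np.float64(0.0067)] |d| 41
[0, 0, np.float64(-2.5)] [np.float64(-0.0135), np.float64(0.0379), np.float64(0.0067)] |d| 41
```

Request:
{"api": "drive_tool", "payload": {"turn": [[0, 0, 0], [0, 0, 0], [0, 0, 0], [0, 0, -8.8], [0, 0, -8.8]], "xyz": [[0, 0, -0.054], [0, 0, -0.054], [0, 0, -0.054], [-0.0115, -0.0369, -0.0125], [-0.0057, -0.0383, -0.0125]], "gripper": [0.05, 0.05, 0.05, 0.05, 0.05]}}

```text
clock: 14.42
tcp_pos: [0.5266, -0.0664, 0.1933]
ee_rot: [0.001, 0.851, 0.525, 0.0]
wrist_force: [0.1, 0.0, -0.8]
opening: 0.0573
```

Request:
{"api": "drive_tool", "payload": {"turn": [[0, 0, -8.8], [0, 0, -8.8], [0, 0, -10], [0, 0, -10], [0, 0, -10]], "xyz": [[0, -0.0387, -0.0125], [0.006, -0.0382, -0.0125], [0.0406, -0.0148, 0], [0.0425, -0.0075, 0], [0.0432, 0, 0]], "gripper": [0.05, 0.05, 0.05, 0.05, 0.05]}}

```text
clock: 15.05
tcp_pos: [0.4339, 0.0962, 0.2176]
ee_rot: [0.001, 0.567, 0.824, -0.0]
wrist_force: [0.9, -0.3, -0.5]
opening: 0.0572
```

Request:
{"api": "drive_tool", "payload": {"turn": [[0, 0, -10], [0, 0, 0]], "xyz": [[0.0425, 0.0075, 0], [0, 0, 0]], "gripper": [0.05, 0.05]}}

```text
clock: 15.3
tcp_pos: [0.4251, 0.1412, 0.2178]
ee_rot: [-0.0, 0.492, 0.871, 0.001]
wrist_force: [0.2, -0.4, -0.9]
opening: 0.0577
```

```bash
python3 -c "
from h import *
o=robot.observe();print(o['joint_positions'].round(2),o['opening'],yaw())"; python3 plan.py .44,.25,.22,140,3 .5,.33,.2,155,3 .588,.333,.17,160,3
```

```text
[ 0.72  0.53 -1.38  2.04  0.6   1.08 -0.4 ] 0.05770621244391888 121.10496405634781
[0, 0, np.float64(-6.3)] [np.float64(0.0285), np.float64(0.023), np.float64(-0.0007)] |d| 37
[0, 0, np.float64(-6.3)] [np.float64(0.0258), np.float64(0.026), np.float64(-0.0007)] |d| 37
[0, 0, np.float64(-6.3)] [np.float64(0.0228), np.float64(0.0287), np.float64(-0.0007)] |d| 37
[0, 0, np.float64(-5.0)] [np.float64(0.0018), np.float64(0.0333), np.float64(0.0067)] |d| 34
[0, 0, np.float64(-5.0)] [np.float64(-0.0011), np.float64(0.0333), np.float64(0.0067)] |d| 34
[0, 0, np.float64(-5.0)] [np.float64(-0.004), np.float64(0.0331), np.float64(0.0067)] |d| 34
[0, 0, np.float64(-1.7)] [np.float64(-0.0262), np.float64(0.0133), np.float64(0.01)] |d| 31
[0, 0, np.float64(-1.7)] [np.float64(-0.0265), np.float64(0.0125), np.float64(0.01)] |d| 31
[0, 0, np.float64(-1.7)] [np.float64(-0.0269), np.float64(0.0118), np.float64(0.01)] |d| 31
```

```bash
python3 plan.py .44,.25,.22,115,3 .5122,.4145,.17,102.4,4
```

```text
[0, 0, np.float64(2.0)] [np.float64(0.0285), np.float64(0.023), np.float64(-0.0007)] |d| 37
[0, 0, np.float64(2.0)] [np.float64(0.0293), np.float64(0.022), np.float64(-0.0007)] |d| 37
[0, 0, np.float64(2.0)] [np.float64(0.0301), np.float64(0.0209), np.float64(-0.0007)] |d| 37
[0, 0, np.float64(3.2)] [np.float64(0.0296), np.float64(0.0337), np.float64(0.0125)] |d| 47
[0, 0, np.float64(3.2)] [np.float64(0.0315), np.float64(0.0321), np.float64(0.0125)] |d| 47
[0, 0, np.float64(3.2)] [np.float64(0.0332), np.float64(0.0303), np.float64(0.0125)] |d| 47
[0, 0, np.float64(3.2)] [np.float64(0.0348), np.float64(0.0284), np.float64(0.0125)] |d| 47
```

Request:
{"api": "drive_tool", "payload": {"turn": [[0, 0, 2], [0, 0, 2], [0, 0, 2], [0, 0, 3.2], [0, 0, 3.2]], "xyz": [[0.0285, 0.023, 0], [0.0293, 0.022, 0], [0.0301, 0.0209, 0], [0.0296, 0.0337, 0.0125], [0.0315, 0.0321, 0.0125]], "gripper": [0.05, 0.05, 0.05, 0.05, 0.05]}}

```text
clock: 15.92
tcp_pos: [0.4801, 0.3286, 0.192]
ee_rot: [0.001, 0.588, 0.809, -0.0]
wrist_force: [0.8, 0.1, -0.8]
opening: 0.0572
```

Request:
{"api": "drive_tool", "payload": {"turn": [[0, 0, 3.2], [0, 0, 3.2], [0, 0, 0], [0, 0, 0]], "xyz": [[0.0332, 0.0303, 0.0125], [0.0348, 0.0284, 0.0125], [0, 0, 0], [0, 0, 0]], "gripper": [0.05, 0.05, 0.05, 0.05]}}

```text
clock: 16.42
tcp_pos: [0.5154, 0.4096, 0.167]
ee_rot: [0.0, 0.63, 0.776, -0.001]
wrist_force: [-0.1, -0.4, 0.0]
opening: 0.0573
```

```bash
cat > seat.py <<'E'
from h import *
import sys,pickle
o=robot.observe(); print(o['joint_positions'].round(2),round(o['opening'],4),round(yaw(),1),tool()[:3,3].round(4))
s=snap("wrist",sys.argv[1]); pickle.dump(s,open(sys.argv[1]+".pkl","wb"))
m=(s["color"].max(2)<50).astype(np.uint8)
for k in cv2.findContours(m,0,1)[0]:
    if 900<cv2.contourArea(k)<20000:
        (u,v),ax,an=cv2.fitEllipse(k); p=plane(s,u,v,.064); r=np.hypot(p[0]-.5262,p[1]-.3527)
        if r<.1: print("pad",round(u,1),round(v,1),np.round(ax,1),p[:2].round(4),r.round(4),np.degrees(np.arctan2(p[1]-.3527,p[0]-.5262)).round(1))
E
python3 seat.py w15
```

```text
[-0.09  0.79 -0.98  1.59  0.7   1.15 -1.03] 0.0573 101.8 [0.5154 0.4096 0.167 ]
pad 286.7 191.0 [58.8 92.4] [0.5113 0.4222] 0.0711 102.1
```

View pics/w15.png

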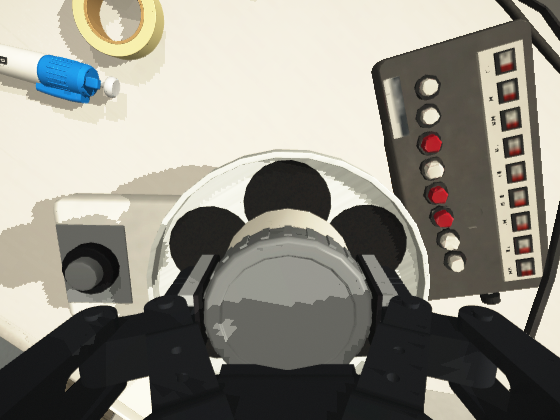

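Request:
{"api": "drive_tool", "payload": {"turn": [[0, 0, 0], [0, 0, 0], [0, 0, 0], [0, 0, 0], [0, 0, 0]], "xyz": [[0.0067, -0.0013, 0.02], [0, 0, 0.04], [0, 0, 0.02], [0, 0, 0.01], [0, 0, 0]], "gripper": [0.05, 0.05, 0.05, 0.05, 0.05]}}

```text
clock: 17.1
tcp_pos: [0.5126, 0.417, 0.077]
ee_rot: [-0.0, 0.63, 0.776, -0.0]
wrist_force: [0.1, 0.7, -0.5]
opening: 0.057
```

```bash
python3 seat.py w16
```

```text
[-0.14  0.88 -0.9   1.63  0.79  1.03 -1.09] 0.057 101.9 [0.5126 0.417  0.077 ]
```

View pics/w16.png

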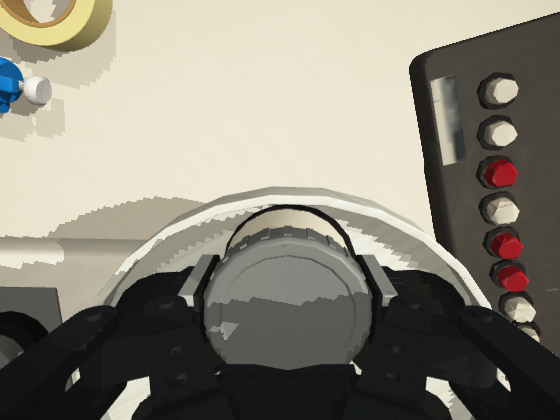

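Request:
{"api": "drive_tool", "payload": {"turn": [[0, 0, 0], [0, 0, 0], [0, 0, 0], [0, 0, 0]], "xyz": [[-0.001, 0, 0.003], [0, 0, 0.0025], [0, 0, 0], [0, 0, 0]], "gripper": [0.05, 0.05, 0.05, 0.05]}}

```text
clock: 17.65
tcp_pos: [0.513, 0.4161, 0.0719]
ee_rot: [0.0, 0.63, 0.776, 0.0]
wrist_force: [-0.4, -0.1, -0.7]
opening: 0.0574
```

Request:
{"api": "drive_tool", "payload": {"turn": [[0, 0, 0], [0, 0, 0], [0, 0, 0], [0, 0, 0], [0, 0, 0]], "xyz": [[0, 0, 0], [0, 0, 0], [0, 0, 0], [0, 0, -0.03], [0, 0, -0.05]], "gripper": [0.06, 0.066, 0.072, 0.072, 0.072]}}

```text
clock: 18.27
tcp_pos: [0.5122, 0.4151, 0.1509]
ee_rot: [-0.0, 0.63, 0.777, -0.002]
wrist_force: [0.6, 0.7, 0.6]
opening: 0.0721
```

Request:
{"api": "drive_tool", "payload": {"turn": [[0, 0, 0], [0, 0, 0]], "xyz": [[0, 0, -0.05], [0, 0, -0.01]], "gripper": [0.085, 0.085]}}

```text
clock: 18.52
tcp_pos: [0.5136, 0.4178, 0.2159]
ee_rot: [0.0, 0.63, 0.777, 0.003]
wrist_force: [0.3, -0.1, -1.1]
opening: 0.085
```

```bash
python3 seat.py w17; python3 circ.py w17 .104
```

```text
[-0.09  0.74 -1.02  1.54  0.66  1.22 -1.01] 0.085 101.9 [0.5136 0.4178 0.2159]
pad 287.7 332.6 [51.  65.1] [0.5417 0.2847] 0.0698 -77.1
pad 226.7 300.9 [58.  65.5] [0.4788 0.3063] 0.0663 -135.6
pad 347.8 299.6 [58.  65.6] [0.5896 0.3306] 0.0671 -19.2
pad 222.0 235.0 [63.7 69.3] [0.4643 0.3699] 0.0643 164.5
pad 350.7 233.5 [63.9 69.4] [0.5758 0.3946] 0.0649 40.2
289 206 r 41.0 [0.5141 0.4182] Rmm 30.8 [152 150 145]
445 245 r 46.2 [0.6392 0.4119] Rmm 36.0 [87 80 72]
110 257 r 42.3 [0.3863 0.3491] Rmm 32.9 [102 101  95]
458 173 r 46.2 [0.6306 0.4677] Rmm 34.0 [102  97  84]
433 106 r 39.6 [0.5977 0.5091] Rmm 27.8 [86 80 71]
293 277 r 34.4 [0.5298 0.3622] Rmm 27.3 [153 153 144]
```

View pics/w17.png

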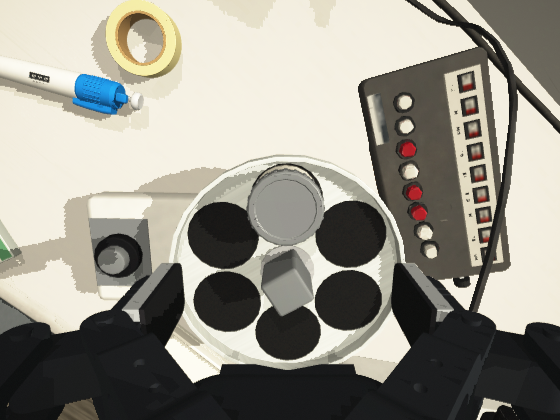

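```bash
python3 plan.py .44,.25,.22,90,4 .42,.1,.22,75,3 .44,-.05,.22,60,3 .49,-.11,.20,45,2 | sed 's/np.float64(\([^)]*\))/\1/g'
```

```text
[0, 0, 3.0] [-0.0371, -0.0266, -0.0012] |d| 46
[0, 0, 3.0] [-0.0385, -0.0246, -0.0012] |d| 46
[0, 0, 3.0] [-0.0397, -0.0226, -0.0012] |d| 46
[0, 0, 3.0] [-0.0408, -0.0205, -0.0012] |d| 46
[0, 0, 5.0] [-0.05, -0.0067, -0.0] |d| 50
[0, 0, 5.0] [-0.0504, -0.0023, -0.0] |d| 50
[0, 0, 5.0] [-0.0504, 0.0021, -0.0] |d| 50
[0, 0, 5.0] [-0.0466, 0.0194, -0.0] |d| 50
[0, 0, 5.0] [-0.0447, 0.0234, -0.0] |d| 50
[0, 0, 5.0] [-0.0425, 0.0272, -0.0] |d| 50
[0, 0, 7.5] [-0.0135, 0.0367, 0.01] |d| 40
[0, 0, 7.5] [-0.0086, 0.0381, 0.01] |d| 40
```

Request:
{"api": "drive_tool", "payload": {"turn": [[0, 0, 3], [0, 0, 3], [0, 0, 3], [0, 0, 3], [0, 0, 5]], "xyz": [[-0.0371, -0.0266, 0], [-0.0385, -0.0246, 0], [-0.0397, -0.0226, 0], [-0.0408, -0.0205, 0], [-0.05, -0.0067, 0]], "gripper": [0.085, 0.085, 0.085, 0.085, 0.085]}}

```text
clock: 19.2
tcp_pos: [0.4307, 0.1974, 0.2105]
ee_rot: [-0.001, 0.738, 0.674, -0.001]
wrist_force: [1.2, -1.1, 0.4]
opening: 0.0852
```

Request:
{"api": "drive_tool", "payload": {"turn": [[0, 0, 5], [0, 0, 5], [0, 0, 5], [0, 0, 5], [0, 0, 5]], "xyz": [[-0.0504, -0.0023, 0], [-0.0504, 0.0021, 0], [-0.0466, 0.0194, 0], [-0.0447, 0.0234, 0], [-0.0425, 0.0272, 0]], "gripper": [0.085, 0.085, 0.085, 0.085, 0.085]}}

```text
clock: 19.82
tcp_pos: [0.4378, -0.0533, 0.2109]
ee_rot: [-0.0, 0.867, 0.498, -0.001]
wrist_force: [1.1, -0.5, 0.5]
opening: 0.0849
```

Request:
{"api": "drive_tool", "payload": {"turn": [[0, 0, 7.5], [0, 0, 7.5], [0, 0, 0], [0, 0, 0]], "xyz": [[-0.0135, 0.0367, 0.01], [-0.0086, 0.0381, 0.01], [0, 0, 0], [0, 0, 0]], "gripper": [0.085, 0.085, 0.085, 0.085]}}

```text
clock: 20.32
tcp_pos: [0.4876, -0.1104, 0.1909]
ee_rot: [-0.001, 0.924, 0.383, -0.001]
wrist_force: [-0.0, 0.9, -0.5]
opening: 0.0848
```

```bash
python3 circ.py w18 .04 f
```

```text
j [ 0.91  0.43 -0.93  1.96  0.42  0.96 -1.01] yaw 45.0 [ 0.4876 -0.1102  0.1913] open 0.0849
436 260 r 31.1 [ 0.5383 -0.2482] Rmm 28.0 [125 125 118]
319 183 r 33.5 [ 0.5119 -0.1222] Rmm 28.5 [129 128 121]
367 353 r 28.4 [ 0.4281 -0.2779] Rmm 27.8 [124 124 117]
```

View pics/w18.png

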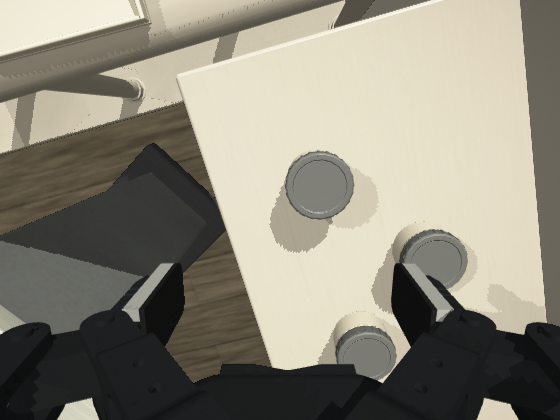

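Request:
{"api": "drive_tool", "payload": {"turn": [[0, 0, 0], [0, 0, 0], [0, 0, 0], [0, 0, 0], [0, 0, 0]], "xyz": [[0.0078, 0.0262, 0.03], [0, 0, 0.05], [0, 0, 0.05], [0, 0, 0.035], [0, 0, 0]], "gripper": [0.085, 0.085, 0.085, 0.085, 0.085]}}

```text
clock: 21.0
tcp_pos: [0.5104, -0.123, 0.0252]
ee_rot: [-0.002, 0.924, 0.383, -0.002]
wrist_force: [-0.1, -0.1, 1.1]
opening: 0.0851
```

Request:
{"api": "drive_tool", "payload": {"turn": [[0, 0, 0]], "xyz": [[0, 0, 0]], "gripper": [0.085]}}

```text
clock: 21.12
tcp_pos: [0.5134, -0.1237, 0.0283]
ee_rot: [0.0, 0.924, 0.382, 0.001]
wrist_force: [0.2, 0.4, -1.1]
opening: 0.0847
```

```bash
python3 circ.py w19 .04 f
```

```text
j [ 0.72  0.7  -0.7   1.99  0.7   0.7  -1.2 ] yaw 44.9 [ 0.5138 -0.1241  0.0286] open 0.085
284 277 r 75.0 [ 0.5132 -0.121 ] Rmm 30.7 [97 96 91]
```

Request:
{"api": "drive_tool", "payload": {"turn": [[0, 0, 0], [0, 0, 0], [0, 0, 0], [0, 0, 0], [0, 0, 0]], "xyz": [[0.0015, -0.002, 0.012], [0, 0, 0.008], [0, 0, 0.0], [0, 0, 0], [0, 0, 0]], "gripper": [0.085, 0.085, 0.05, 0.05, 0.05]}}

```text
clock: 21.8
tcp_pos: [0.5123, -0.122, 0.0069]
ee_rot: [0.0, 0.924, 0.382, 0.0]
wrist_force: [-0.3, -0.0, -0.3]
opening: 0.0571
```

Request:
{"api": "drive_tool", "payload": {"turn": [[0, 0, 0], [0, 0, 0]], "xyz": [[0, 0, 0], [0, 0, 0]], "gripper": [0.05, 0.05]}}

```text
clock: 22.05
tcp_pos: [0.5123, -0.122, 0.0068]
ee_rot: [0.0, 0.924, 0.382, 0.0]
wrist_force: [0.5, -0.8, 0.8]
opening: 0.0574
```

```bash
python3 circ.py w20 .04 f;  python3 plan.py .5133,-.121,.17,45,3 .45,-.03,.22,45,3 .42,.14,.22,42,4 .44,.25,.20,42.4,2 .479,.3095,.17,42.4,2 | sed 's/np.float64(\([^)]*\))/\1/g'
```

```text
j [ 0.69  0.73 -0.67  2.    0.73  0.67 -1.24] yaw 44.9 [ 0.5123 -0.122   0.0069] open 0.0572
287 316 r 83.8 [ 0.5098 -0.1237] Rmm 29.6 [85 85 80]
[0, 0, -0.0] [0.0005, 0.0, -0.0544] |d| 54
[0, 0, -0.0] [0.0005, 0.0, -0.0544] |d| 54
[0, 0, -0.0] [0.0005, 0.0, -0.0544] |d| 54
[0, 0, -0.0] [0.0065, -0.0364, -0.0167] |d| 41
[0, 0, -0.0] [0.0065, -0.0364, -0.0167] |d| 41
[0, 0, -0.0] [0.0065, -0.0364, -0.0167] |d| 41
[0, 0, 0.8] [0.0247, -0.0354, -0.0] |d| 43
[0, 0, 0.8] [0.0243, -0.0357, -0.0] |d| 43
[0, 0, 0.8] [0.0238, -0.036, -0.0] |d| 43
[0, 0, 0.8] [0.0233, -0.0363, -0.0] |d| 43
[0, 0, -0.2] [0.0442, -0.0342, 0.01] |d| 57
[0, 0, -0.2] [0.0444, -0.034, 0.01] |d| 57
[0, 0, -0.0] [0.0345, -0.0088, 0.015] |d| 39
[0, 0, -0.0] [0.0345, -0.0088, 0.015] |d| 39
```

Request:
{"api": "drive_tool", "payload": {"turn": [[0, 0, 0], [0, 0, 0], [0, 0, 0], [0, 0, 0], [0, 0, 0]], "xyz": [[0, 0, -0.054], [0, 0, -0.054], [0, 0, -0.054], [0.0065, -0.0364, -0.0167], [0.0065, -0.0364, -0.0167]], "gripper": [0.05, 0.05, 0.05, 0.05, 0.05]}}

```text
clock: 22.72
tcp_pos: [0.4695, -0.0607, 0.203]
ee_rot: [0.0, 0.924, 0.381, 0.0]
wrist_force: [-0.5, 0.2, 0.2]
opening: 0.0573
```

Request:
{"api": "drive_tool", "payload": {"turn": [[0, 0, 0], [0, 0, 0.6], [0, 0, 0.6], [0, 0, 0.6], [0, 0, 0.6]], "xyz": [[0.0065, -0.0364, -0.0167], [0.0247, -0.0354, 0], [0.0243, -0.0357, 0], [0.0238, -0.036, 0], [0.0233, -0.0363, 0]], "gripper": [0.05, 0.05, 0.05, 0.05, 0.05]}}

```text
clock: 23.35
tcp_pos: [0.418, 0.1401, 0.2189]
ee_rot: [0.0, 0.932, 0.362, 0.0]
wrist_force: [0.9, -0.2, -1.1]
opening: 0.0573
```

Request:
{"api": "drive_tool", "payload": {"turn": [[0, 0, 0], [0, 0, 0], [0, 0, 0], [0, 0, 0], [0, 0, 0]], "xyz": [[0.0442, -0.034, 0.01], [0.0444, -0.034, 0.01], [0.0345, -0.0088, 0.015], [0.0345, -0.0088, 0.015], [0, 0, 0]], "gripper": [0.05, 0.05, 0.05, 0.05, 0.05]}}

```text
clock: 23.98
tcp_pos: [0.4764, 0.3105, 0.1674]
ee_rot: [-0.001, 0.932, 0.363, -0.001]
wrist_force: [-0.7, -0.0, -0.8]
opening: 0.057
```

Request:
{"api": "drive_tool", "payload": {"turn": [[0, 0, 0], [0, 0, 0]], "xyz": [[0, 0, 0], [0, 0, 0]], "gripper": [0.05, 0.05]}}

```text
clock: 24.22
tcp_pos: [0.4769, 0.3076, 0.1693]
ee_rot: [0.0, 0.932, 0.362, 0.0]
wrist_force: [-1.1, -0.8, -0.5]
opening: 0.0572
```

```bash
python3 seat.py w21; python3 -c "
from h import *; goal([.4811,.3115,.072],42.4)"
```

```text
[ 0.04  0.59 -0.9   1.82  0.54  1.   -1.91] 0.0572 42.4 [0.4769 0.3076 0.1693]
pad 289.0 193.9 [59.7 91.4] [0.4846 0.3137] 0.057 -136.9
pad 369.6 158.5 [84.8 90.1] [0.5418 0.2891] 0.0655 -76.2
pad 208.3 158.5 [85.2 90.2] [0.4651 0.3731] 0.0644 161.6
pad 376.0 57.8 [ 93.2 102.9] [0.5905 0.3334] 0.0671 -16.7
pad 289.0 24.0 [ 60.3 104.3] [0.5668 0.389 ] 0.0545 41.8
turn [ 0.1 -0.   0. ] shift in present tool axes [ 0.0055 -0.0002  0.0974] in turned axes [ 0.0055 -0.0001  0.0974] yaw now 42.4
```

View pics/w21.png

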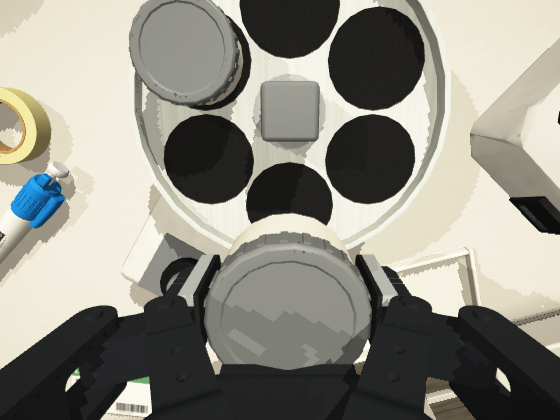

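Request:
{"api": "drive_tool", "payload": {"turn": [[0, 0, 0], [0, 0, 0], [0, 0, 0], [0, 0, 0], [0, 0, 0]], "xyz": [[0.0055, 0.0005, 0.02], [0, 0, 0.04], [0, 0, 0.02], [0, 0, 0.01], [0, 0, 0]], "gripper": [0.05, 0.05, 0.05, 0.05, 0.05]}}

```text
clock: 24.9
tcp_pos: [0.4812, 0.3122, 0.0786]
ee_rot: [-0.0, 0.932, 0.362, -0.0]
wrist_force: [-0.5, -0.0, -1.3]
opening: 0.0572
```

Request:
{"api": "drive_tool", "payload": {"turn": [[0, 0, 0]], "xyz": [[0, 0, 0]], "gripper": [0.05]}}

```text
clock: 25.02
tcp_pos: [0.4819, 0.3127, 0.0798]
ee_rot: [-0.0, 0.932, 0.362, 0.001]
wrist_force: [0.3, -0.3, -1.3]
opening: 0.0574
```

```bash
python3 seat.py w22; python3 circ.py w22 .11;python3 -c "
from h import *; goal([.4813,.3115,.072],42.4)"
```

```text
[-0.04  0.71 -0.8   1.86  0.66  0.86 -2.  ] 0.0574 42.5 [0.4819 0.3127 0.0798]
pad 415.2 198.3 [127.3 140.8] [0.5423 0.2882] 0.0665 -76.0
pad 166.5 198.0 [127.8 140.5] [0.4643 0.3736] 0.0653 161.3
pad 429.6 55.1 [130.7 162.9] [0.5879 0.3297] 0.0658 -20.4
pad 291.8 17.4 [ 43.3 141.8] [0.5593 0.3819] 0.0442 41.4
pad 153.0 48.1 [143.8 149.1] [0.5118 0.4168] 0.0657 102.7
289 313 r 82.1 [0.4792 0.3104] Rmm 29.7 [145 145 137]
106 26 r 90.2 [0.5127 0.4133] Rmm 26.3 [145 145 138]
277 141 r 103.4 [0.5217 0.3545] Rmm 32.7 [150 151 141]
turn [ 0.  -0.1  0.1] shift in present tool axes [-0.0012  0.0004  0.0079] in turned axes [-0.0012  0.0004  0.0079] yaw now 42.5
```

View pics/w22.png

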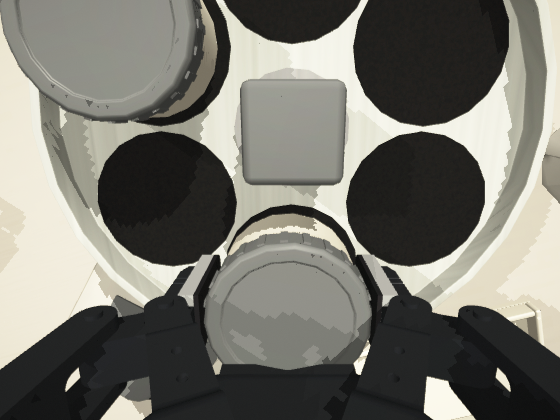

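Request:
{"api": "drive_tool", "payload": {"turn": [[0, 0, 0], [0, 0, 0], [0, 0, 0], [0, 0, 0]], "xyz": [[-0.0005, 0.0005, 0.005], [0, 0, 0.0033], [0, 0, 0], [0, 0, 0]], "gripper": [0.05, 0.05, 0.05, 0.05]}}

```text
clock: 25.58
tcp_pos: [0.4816, 0.3113, 0.0709]
ee_rot: [0.0, 0.932, 0.362, 0.0]
wrist_force: [-0.4, -1.6, 4.1]
opening: 0.0575
```

Request:
{"api": "drive_tool", "payload": {"turn": [[0, 0, 0], [0, 0, 0], [0, 0, 0], [0, 0, -0.03], [0, 0, -0.05]], "xyz": [[0, 0, 0], [0, 0, 0], [0, 0, 0], [0, 0, -0.03], [0, 0, -0.05]], "gripper": [0.06, 0.066, 0.072, 0.072, 0.072]}}

```text
clock: 26.2
tcp_pos: [0.4803, 0.3105, 0.1499]
ee_rot: [0.0, 0.932, 0.363, -0.002]
wrist_force: [1.5, -0.2, 0.2]
opening: 0.0721
```

Request:
{"api": "drive_tool", "payload": {"turn": [[0, 0, 0], [0, 0, 0], [0, 0, 0]], "xyz": [[0, 0, -0.05], [0, 0, -0.01], [0, 0, 0]], "gripper": [0.085, 0.085, 0.085]}}

```text
clock: 26.58
tcp_pos: [0.4815, 0.3111, 0.2107]
ee_rot: [0.0, 0.932, 0.363, 0.0]
wrist_force: [-0.3, 0.2, 0.2]
opening: 0.0851
```

```bash
python3 seat.py w23; python3 circ.py w23 .104; python3 plan.py .42,.14,.22,42,4  .43,-.03,.22,42,3  .44,-.18,.20,42,3 .48,-.22,.19,42,2| sed 's/np.float64(\([^)]*\))/\1/g'
```

```text
[ 0.06  0.55 -0.94  1.77  0.5   1.08 -1.88] 0.0851 42.5 [0.4815 0.3111 0.2107]
pad 357.0 159.7 [72.2 76.5] [0.5416 0.2891] 0.0654 -76.4
pad 219.4 159.4 [72.9 76.5] [0.4651 0.3728] 0.0643 161.8
pad 361.7 74.8 [78.5 85.2] [0.59   0.3333] 0.0667 -16.9
pad 288.5 33.2 [77.5 85.3] [0.5734 0.395 ] 0.0633 41.9
208 77 r 47.2 [0.5112 0.4109] Rmm 31.6 [139 138 131]
287 209 r 39.3 [0.4796 0.3101] Rmm 29.0 [136 133 128]
280 125 r 40.6 [0.5206 0.3545] Rmm 28.1 [139 137 130]
193 262 r 30.0 [0.3993 0.3354] Rmm 23.0 [136 135 127]
[0, 0, 0.1] [-0.0401, 0.0211, -0.0026] |d| 45
[0, 0, 0.1] [-0.0401, 0.0212, -0.0026] |d| 45
[0, 0, 0.1] [-0.04, 0.0213, -0.0026] |d| 45
[0, 0, 0.1] [-0.04, 0.0214, -0.0026] |d| 45
[0, 0, -0.0] [-0.0354, 0.0443, -0.0] |d| 57
[0, 0, -0.0] [-0.0354, 0.0443, -0.0] |d| 57
[0, 0, -0.0] [-0.0354, 0.0443, -0.0] |d| 57
[0, 0, -0.0] [-0.031, 0.0394, 0.0067] |d| 51
[0, 0, -0.0] [-0.031, 0.0394, 0.0067] |d| 51
[0, 0, -0.0] [-0.031, 0.0394, 0.0067] |d| 51
[0, 0, -0.0] [0.0015, 0.0282, 0.005] |d| 29
[0, 0, -0.0] [0.0015, 0.0282, 0.005] |d| 29
```

View pics/w23.png

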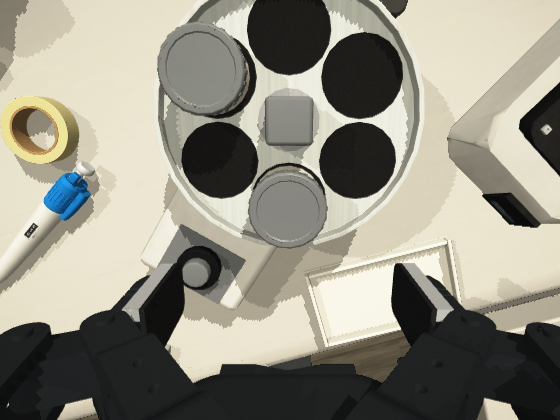

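Request:
{"api": "drive_tool", "payload": {"turn": [[0, 0, 0], [0, 0, 0], [0, 0, 0], [0, 0, 0], [0, 0, 0]], "xyz": [[-0.04, 0.021, -0.0026], [-0.04, 0.021, -0.0026], [-0.04, 0.021, -0.0026], [-0.04, 0.021, -0.0026], [-0.0354, 0.0443, 0]], "gripper": [0.085, 0.085, 0.085, 0.085, 0.085]}}

```text
clock: 27.25
tcp_pos: [0.4222, 0.0837, 0.2197]
ee_rot: [-0.0, 0.931, 0.364, -0.001]
wrist_force: [0.8, -1.3, 0.0]
opening: 0.0852
```

Request:
{"api": "drive_tool", "payload": {"turn": [[0, 0, 0], [0, 0, 0], [0, 0, 0], [0, 0, 0], [0, 0, 0]], "xyz": [[-0.0354, 0.0443, 0], [-0.0354, 0.0443, 0], [-0.031, 0.0394, 0], [-0.031, 0.0394, 0], [-0.031, 0.0394, 0]], "gripper": [0.085, 0.085, 0.085, 0.085, 0.085]}}

```text
clock: 27.88
tcp_pos: [0.4423, -0.1801, 0.2195]
ee_rot: [-0.001, 0.932, 0.363, -0.001]
wrist_force: [0.6, -0.1, 0.3]
opening: 0.0854
```

Request:
{"api": "drive_tool", "payload": {"turn": [[0, 0, 0], [0, 0, 0], [0, 0, 0], [0, 0, 0]], "xyz": [[0.0015, 0.0282, 0.005], [0.0015, 0.0282, 0.005], [0, 0, 0], [0, 0, 0]], "gripper": [0.085, 0.085, 0.085, 0.085]}}

```text
clock: 28.38
tcp_pos: [0.4828, -0.2169, 0.2098]
ee_rot: [-0.001, 0.932, 0.363, -0.001]
wrist_force: [-0.5, -0.3, -0.8]
opening: 0.0849
```

```bash
python3 circ.py w24 .04 f
```

```text
j [ 1.08  0.46 -0.91  1.87  0.42  1.02 -0.84] yaw 42.6 [ 0.4829 -0.2168  0.2102] open 0.085
352 167 r 33.8 [ 0.5355 -0.2456] Rmm 30.2 [114 113 107]
295 271 r 30.2 [ 0.427  -0.2761] Rmm 29.3 [112 111 105]
376 304 r 28.6 [ 0.4554 -0.3608] Rmm 28.5 [111 110 104]
```

View pics/w24.png

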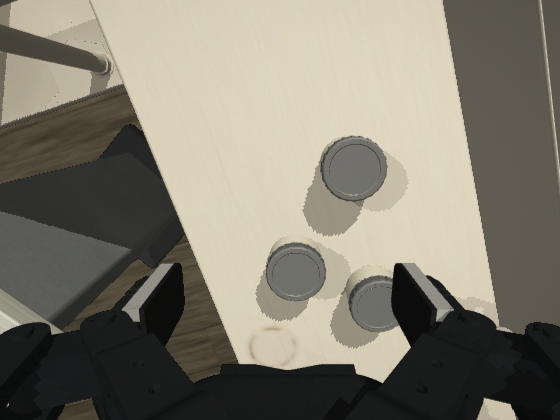

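Request:
{"api": "drive_tool", "payload": {"turn": [[0, 0, 0], [0, 0, 0], [0, 0, 0], [0, 0, 0], [0, 0, 0]], "xyz": [[0.0097, 0.0294, 0.03], [0.0097, 0.0294, 0.03], [0, 0, 0.05], [0, 0, 0.05], [0, 0, 0.022]], "gripper": [0.085, 0.085, 0.085, 0.085, 0.085]}}

```text
clock: 29.05
tcp_pos: [0.5359, -0.247, 0.0266]
ee_rot: [-0.001, 0.932, 0.363, -0.001]
wrist_force: [0.8, 0.7, 0.5]
opening: 0.0854
```

Request:
{"api": "drive_tool", "payload": {"turn": [[0, 0, 0], [0, 0, 0]], "xyz": [[0, 0, 0], [0, 0, 0]], "gripper": [0.085, 0.085]}}

```text
clock: 29.3
tcp_pos: [0.5392, -0.2483, 0.031]
ee_rot: [0.001, 0.932, 0.363, 0.001]
wrist_force: [-0.2, -1.3, 0.9]
opening: 0.0852
```

```bash
python3 circ.py w25 .04 f
```

```text
j [ 0.89  0.78 -0.7   1.83  0.68  0.79 -1.  ] yaw 42.6 [ 0.5393 -0.2485  0.0312] open 0.0852
280 283 r 70.4 [ 0.5351 -0.2472] Rmm 29.6 [87 87 82]
```

View pics/w25.png

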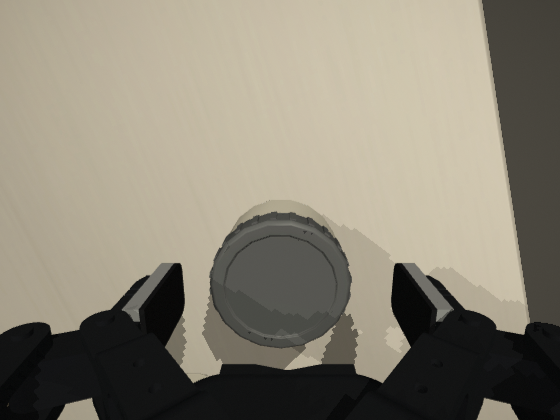

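Request:
{"api": "drive_tool", "payload": {"turn": [[0, 0, 0], [0, 0, 0], [0, 0, 0], [0, 0, 0], [0, 0, 0]], "xyz": [[-0.0022, -0.0037, 0.012], [0, 0, 0.012], [0, 0, 0], [0, 0, 0], [0, 0, 0]], "gripper": [0.085, 0.085, 0.05, 0.05, 0.05]}}

```text
clock: 29.98
tcp_pos: [0.5339, -0.2469, 0.0051]
ee_rot: [0.0, 0.932, 0.363, 0.0]
wrist_force: [-0.7, 0.0, -0.8]
opening: 0.0573
```

Request:
{"api": "drive_tool", "payload": {"turn": [[0, 0, 0], [0, 0, 0]], "xyz": [[0, 0, 0], [0, 0, 0]], "gripper": [0.05, 0.05]}}

```text
clock: 30.22
tcp_pos: [0.5337, -0.2469, 0.005]
ee_rot: [0.0, 0.932, 0.363, 0.0]
wrist_force: [-0.5, 0.8, -0.8]
opening: 0.0574
```

```bash
python3 circ.py w26 .04 f;  python3 plan.py .5365,-.247,.17,42.6,3 .45,-.12,.22,42.6,3 .42,.04,.22,42.6,3 .43,.18,.22,42.6,3 .49,.30,.22,50,3 .587,.333,.19,70,3 | sed 's/np.float64(\([^)]*\))/\1/g'
```

```text
j [ 0.87  0.81 -0.67  1.85  0.72  0.75 -1.02] yaw 42.6 [ 0.5337 -0.2469  0.005 ] open 0.0573
286 309 r 85.6 [ 0.5338 -0.2456] Rmm 29.6 [89 88 84]
[0, 0, -0.0] [0.0007, 0.0006, -0.055] |d| 55
[0, 0, -0.0] [0.0007, 0.0006, -0.055] |d| 55
[0, 0, -0.0] [0.0007, 0.0006, -0.055] |d| 55
[0, 0, -0.0] [0.0074, -0.0507, -0.0167] |d| 54
[0, 0, -0.0] [0.0074, -0.0507, -0.0167] |d| 54
[0, 0, -0.0] [0.0074, -0.0507, -0.0167] |d| 54
[0, 0, -0.0] [0.0287, -0.046, -0.0] |d| 54
[0, 0, -0.0] [0.0287, -0.046, -0.0] |d| 54
[0, 0, -0.0] [0.0287, -0.046, -0.0] |d| 54
[0, 0, -0.0] [0.034, -0.0321, -0.0] |d| 47
[0, 0, -0.0] [0.034, -0.0321, -0.0] |d| 47
[0, 0, -0.0] [0.034, -0.0321, -0.0] |d| 47
[0, 0, -2.5] [0.0418, -0.0159, -0.0] |d| 45
[0, 0, -2.5] [0.0424, -0.0141, -0.0] |d| 45
[0, 0, -2.5] [0.043, -0.0123, -0.0] |d| 45
[0, 0, -6.7] [0.0292, 0.0177, 0.01] |d| 36
[0, 0, -6.7] [0.027, 0.021, 0.01] |d| 36
[0, 0, -6.7] [0.0243, 0.024, 0.01] |d| 36
```

Request:
{"api": "drive_tool", "payload": {"turn": [[0, 0, 0], [0, 0, 0], [0, 0, 0], [0, 0, 0], [0, 0, 0]], "xyz": [[0, 0, -0.055], [0, 0, -0.055], [0, 0, -0.055], [0.0074, -0.0507, -0.0167], [0.0074, -0.0507, -0.0167]], "gripper": [0.05, 0.05, 0.05, 0.05, 0.05]}}

```text
clock: 30.9
tcp_pos: [0.4755, -0.1612, 0.2042]
ee_rot: [0.0, 0.932, 0.363, 0.0]
wrist_force: [-0.4, 0.8, 0.1]
opening: 0.0573
```

Request:
{"api": "drive_tool", "payload": {"turn": [[0, 0, 0], [0, 0, 0], [0, 0, 0], [0, 0, 0], [0, 0, 0]], "xyz": [[0.0074, -0.0507, -0.0167], [0.0287, -0.046, 0], [0.0287, -0.046, 0], [0.0287, -0.046, 0], [0.034, -0.0321, 0]], "gripper": [0.05, 0.05, 0.05, 0.05, 0.05]}}

```text
clock: 31.52
tcp_pos: [0.4195, 0.088, 0.2203]
ee_rot: [0.001, 0.932, 0.363, -0.0]
wrist_force: [0.7, -0.0, -0.2]
opening: 0.0573
```

Request:
{"api": "drive_tool", "payload": {"turn": [[0, 0, 0], [0, 0, 0], [0, 0, -2.5], [0, 0, -2.5], [0, 0, -2.5]], "xyz": [[0.034, -0.0321, 0], [0.034, -0.0321, 0], [0.0418, -0.0159, 0], [0.0424, -0.0141, 0], [0.043, -0.0123, 0]], "gripper": [0.05, 0.05, 0.05, 0.05, 0.05]}}

```text
clock: 32.15
tcp_pos: [0.4877, 0.3011, 0.2198]
ee_rot: [0.0, 0.906, 0.424, -0.0]
wrist_force: [0.8, -0.6, -0.3]
opening: 0.0574
```

Request:
{"api": "drive_tool", "payload": {"turn": [[0, 0, -6.7], [0, 0, -6.7], [0, 0, -6.7], [0, 0, 0]], "xyz": [[0.0292, 0.0177, 0.01], [0.027, 0.021, 0.01], [0.0243, 0.024, 0.01], [0, 0, 0]], "gripper": [0.05, 0.05, 0.05, 0.05]}}

```text
clock: 32.65
tcp_pos: [0.5854, 0.3326, 0.188]
ee_rot: [-0.001, 0.819, 0.574, -0.001]
wrist_force: [0.0, -0.5, -1.1]
opening: 0.0574
```

```bash
python3 seat.py w27; python3 -c "
from h import *; snap('scene','sc27')"; python3 plan.py .587,.334,.17,158,10| sed 's/np.float64(\([^)]*\))/\1/g'
```

```text
[ 0.04  0.78 -0.97  1.53  0.67  1.19 -1.39] 0.0574 70.0 [0.5854 0.3326 0.188 ]
pad 125.1 208.7 [67.9 82.9] [0.4618 0.3709] 0.0669 164.2
pad 292.4 189.9 [53.  85.8] [0.591  0.3401] 0.066 -11.0
pad 244.4 127.4 [82.5 85.7] [0.5736 0.3968] 0.0647 42.9
[0, 0, -8.8] [0.0002, 0.0003, 0.002] |d| 2
[0, 0, -8.8] [0.0002, 0.0003, 0.002] |d| 2
[0, 0, -8.8] [0.0001, 0.0004, 0.002] |d| 2
[0, 0, -8.8] [0.0, 0.0004, 0.002] |d| 2
[0, 0, -8.8] [-0.0, 0.0004, 0.002] |d| 2
[0, 0, -8.8] [-0.0001, 0.0004, 0.002] |d| 2
[0, 0, -8.8] [-0.0001, 0.0004, 0.002] |d| 2
[0, 0, -8.8] [-0.0002, 0.0003, 0.002] |d| 2
[0, 0, -8.8] [-0.0002, 0.0003, 0.002] |d| 2
[0, 0, -8.8] [-0.0003, 0.0003, 0.002] |d| 2
```

View pics/sc27.png

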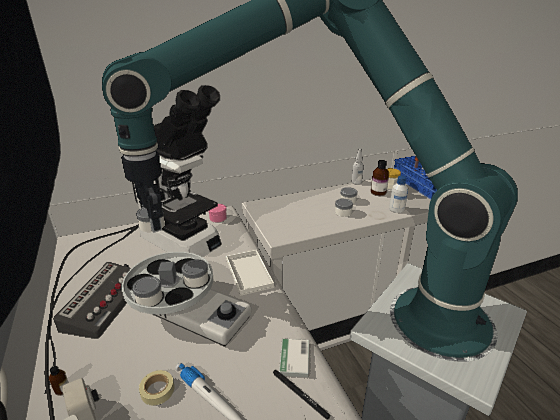

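Request:
{"api": "drive_tool", "payload": {"turn": [[0, 0, -8.8], [0, 0, -8.8], [0, 0, -8.8], [0, 0, -8.8], [0, 0, -8.8]], "xyz": [[0.0002, 0.0003, 0.002], [0.0002, 0.0003, 0.002], [0.0001, 0.0004, 0.002], [0, 0.0004, 0.002], [0, 0.0004, 0.002]], "gripper": [0.05, 0.05, 0.05, 0.05, 0.05]}}

```text
clock: 33.38
tcp_pos: [0.5852, 0.3333, 0.1811]
ee_rot: [0.001, 0.541, 0.841, 0.0]
wrist_force: [-0.2, -0.2, -0.5]
opening: 0.0572
```

Request:
{"api": "drive_tool", "payload": {"turn": [[0, 0, -8.8], [0, 0, -8.8], [0, 0, -8.8], [0, 0, -8.8], [0, 0, -8.8]], "xyz": [[0, 0.0003, 0.002], [0, 0.0003, 0.002], [0, 0.0003, 0.002], [0, 0.0003, 0.002], [0, 0.0003, 0.002]], "gripper": [0.05, 0.05, 0.05, 0.05, 0.05]}}

```text
clock: 34.0
tcp_pos: [0.5864, 0.3343, 0.1712]
ee_rot: [0.001, 0.187, 0.982, -0.0]
wrist_force: [0.1, 1.2, -0.2]
opening: 0.0575
```

Request:
{"api": "drive_tool", "payload": {"turn": [[0, 0, 0], [0, 0, 0]], "xyz": [[0, 0, 0], [0, 0, 0]], "gripper": [0.05, 0.05]}}

```text
clock: 34.25
tcp_pos: [0.5869, 0.3344, 0.1707]
ee_rot: [0.0, 0.191, 0.982, -0.0]
wrist_force: [0.6, -0.2, -0.6]
opening: 0.0573
```

```bash
python3 seat.py w28; python3 -c "
from h import *; goal([.5872+.001,.3333-.0004,.070],160)"
```

```text
[ 0.14  0.96 -1.24  1.53  0.93  1.32 -0.01] 0.0573 158.0 [0.5869 0.3344 0.1707]
pad 286.5 196.5 [49.9 88.2] [0.5782 0.3367] 0.0544 -17.0
pad 204.0 172.7 [83.  88.4] [0.5399 0.2885] 0.0657 -78.0
pad 363.2 160.7 [84.9 89.4] [0.5744 0.3971] 0.0655 42.6
pad 271.0 29.0 [ 72.  103.8] [0.4715 0.3691] 0.0571 163.3
turn [ 0.   0.1 -2. ] shift in present tool axes [-0.0016 -0.001   0.1007] in turned axes [-0.0016 -0.001   0.1007] yaw now 158.0
```

View pics/w28.png

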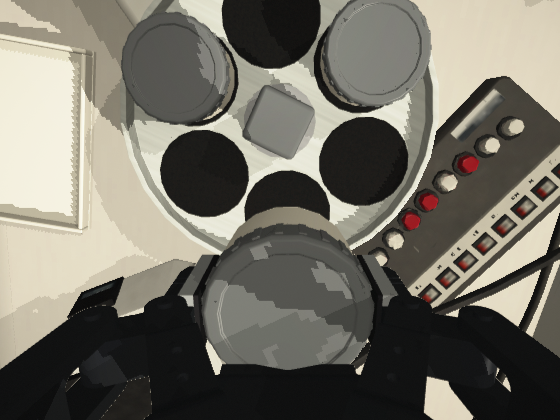

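Run:
```python
from h import *
import pickle
d=pickle.load(open("d0.pkl","rb")); t,s=d["top"],d["scene"]
print(tri((t,232.8,195),(s,214.5,242.5)),tri((t,206.4,186),(s,141,227.5)))
c=s["color"][:,:,::-1]
cv2.imwrite("pics/mic.png",cv2.resize(c[80:260,110:250],None,fx=4,fy=3.3,interpolation=cv2.INTER_CUBIC))
w=pickle.load(open("w1.pkl","rb")); w2=pickle.load(open("w23.pkl","rb"))
# base near corner in two wrist views: w1 (418,131)?, w23 (449,138)
print(tri((w,418,131),(w2,449,138)))
for i,j in (("w1",w),("w23",w2)): print(i,j["M"][:3,3].round(3))
```

```text
(array([0.60821686, 0.136667  , 0.02602693]), [0.000328862624348473, 0.00032886262434837825]) (array([0.66078318, 0.2557316 , 0.10754141]), [0.060086340052833004, 0.06008634005283275])
(array([0.61970032, 0.2240245 , 0.00409217]), [3.296249020629399e-05, 3.296249020664908e-05])
w1 [0.589 0.373 0.422]
w23 [0.53  0.356 0.353]
```

View pics/mic.png

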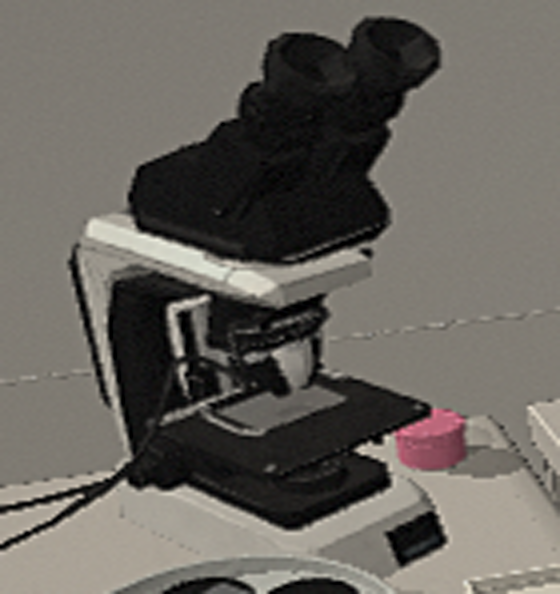

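Run:
```python
from h import *
import pickle
w=pickle.load(open("w1.pkl","rb")); w2=pickle.load(open("w23.pkl","rb"))
print(tri((w,470,125),(w2,545,130)),tri((w,457,125),(w2,519,128)))
for n,s in(("a",w),("b",w2)): cv2.imwrite(f"pics/m{n}.png",cv2.resize(s["color"][60:230,400:560,::-1],None,fx=3,fy=3))
a=cv2.imread("pics/ma.png");b=cv2.imread("pics/mb.png");cv2.imwrite("pics/mab.png",cv2.resize(np.hstack([a,b]),(800,425)))
```

```text
(array([0.62792906, 0.23485186, 0.1365591 ]), [0.0001628212532187241, 0.0001628212532187325]) (array([0.62745352, 0.23491625, 0.11341947]), [0.0009478200161814967, 0.0009478200161813523])
```

View pics/mab.png

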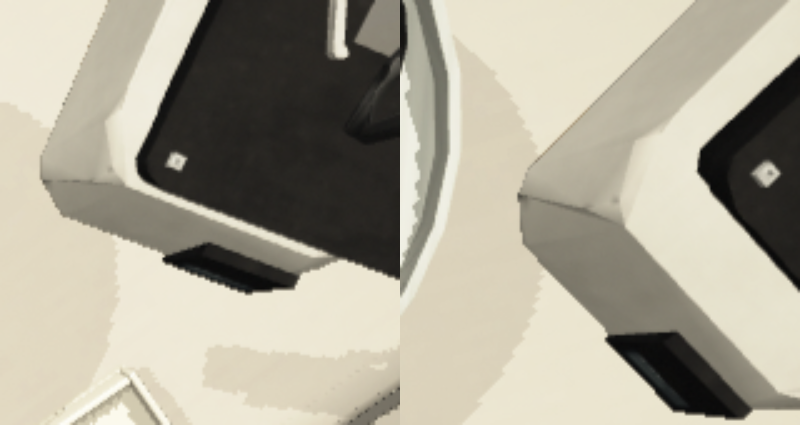

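Request:
{"api": "drive_tool", "payload": {"turn": [[0, 0, -2], [0, 0, 0], [0, 0, 0], [0, 0, 0], [0, 0, 0]], "xyz": [[-0.0016, -0.001, 0.02], [0, 0, 0.04], [0, 0, 0.02], [0, 0, 0.012], [0, 0, 0]], "gripper": [0.05, 0.05, 0.05, 0.05, 0.05]}}

```text
clock: 34.92
tcp_pos: [0.588, 0.333, 0.0775]
ee_rot: [-0.0, 0.172, 0.985, -0.0]
wrist_force: [0.4, 0.3, -0.6]
opening: 0.0573
```

Request:
{"api": "drive_tool", "payload": {"turn": [[0, 0, 0]], "xyz": [[0, 0, 0]], "gripper": [0.05]}}

```text
clock: 35.05
tcp_pos: [0.5887, 0.3336, 0.0793]
ee_rot: [0.001, 0.172, 0.985, 0.001]
wrist_force: [0.7, -0.0, -0.7]
opening: 0.0571
```

```bash
python3 seat.py w29; python3 circ.py w29 .11;python3 -c "
from h import *; goal([.5882,.3329,.070],160)"
```

```text
[ 0.12  1.06 -1.16  1.58  1.02  1.21 -0.02] 0.0571 160.2 [0.5887 0.3336 0.0793]
pad 158.5 196.3 [128.3 142.3] [0.5396 0.2876] 0.0664 -78.3
pad 409.4 186.7 [130.3 142.8] [0.5746 0.3979] 0.0662 43.0
pad 426.6 22.2 [154.8 180.1] [0.5106 0.4217] 0.0708 102.7
pad 272.9 13.6 [ 33.7 130.5] [0.4864 0.3639] 0.0413 164.2
pad 135.4 38.0 [147.8 168.5] [0.4757 0.3075] 0.0677 -138.2
289 308 r 84.6 [0.5884 0.3338] Rmm 30.3 [154 154 144]
463 10 r 84.4 [0.5153 0.4131] Rmm 24.2 [149 149 142]
115 46 r 93.6 [0.49  0.315] Rmm 27.4 [102 101  97]
253 145 r 96.4 [0.5303 0.3426] Rmm 30.4 [105 106  99]
466 242 r 75.3 [0.5853 0.399 ] Rmm 25.6 [110 109  98]
turn [0.1 0.1 0.2] shift in present tool axes [ 0.0003 -0.0008  0.0094] in turned axes [ 0.0003 -0.0008  0.0094] yaw now 160.2
```

View pics/w29.png

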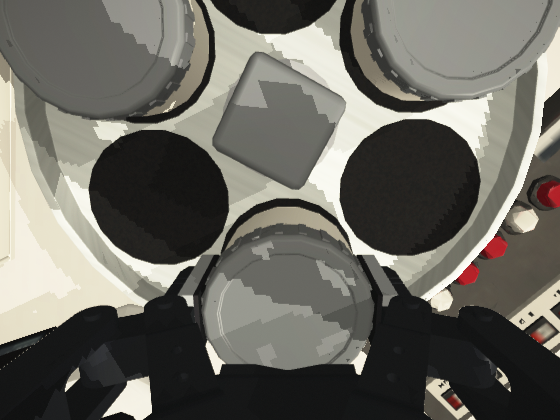

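Request:
{"api": "drive_tool", "payload": {"turn": [[0, 0, 0], [0, 0, 0], [0, 0, 0], [0, 0, 0]], "xyz": [[0.0005, -0.001, 0.005], [0, 0, 0.0038], [0, 0, 0], [0, 0, 0]], "gripper": [0.05, 0.05, 0.05, 0.05]}}

```text
clock: 35.6
tcp_pos: [0.5874, 0.3322, 0.0692]
ee_rot: [-0.0, 0.172, 0.985, -0.0]
wrist_force: [-0.0, 0.9, -1.1]
opening: 0.0573
```

Request:
{"api": "drive_tool", "payload": {"turn": [[0, 0, 0], [0, 0, 0], [0, 0, 0], [0, 0, 0], [0, 0, 0]], "xyz": [[0, 0, 0], [0, 0, 0], [0, 0, 0], [0, 0, -0.03], [0, 0, -0.05]], "gripper": [0.06, 0.066, 0.072, 0.072, 0.072]}}

```text
clock: 36.22
tcp_pos: [0.587, 0.3319, 0.1505]
ee_rot: [-0.001, 0.172, 0.985, -0.0]
wrist_force: [0.4, -0.1, 0.4]
opening: 0.0721
```

Request:
{"api": "drive_tool", "payload": {"turn": [[0, 0, 0], [0, 0, 0], [0, 0, 0]], "xyz": [[0, 0, -0.05], [0, 0, -0.01], [0, 0, 0]], "gripper": [0.085, 0.085, 0.085]}}

```text
clock: 36.6
tcp_pos: [0.5877, 0.3325, 0.2112]
ee_rot: [0.001, 0.172, 0.985, 0.001]
wrist_force: [-0.3, -0.2, -1.2]
opening: 0.0851
```

```bash
python3 seat.py w30; python3 circ.py w30 .104;python3 plan.py .52,.34,.23,110,5  .44,.27,.23,80,3 .37,.32,.2,80,2| sed 's/np.float64(\([^)]*\))/\1/g'
```

```text
[ 0.16  0.93 -1.27  1.5   0.89  1.37  0.05] 0.0851 160.2 [0.5877 0.3325 0.2112]
pad 218.2 160.1 [72.5 76.5] [0.5399 0.2888] 0.0653 -77.9
pad 355.8 154.9 [73.2 76.6] [0.5744 0.3969] 0.0654 42.5
pad 281.6 32.1 [75.7 86. ] [0.4674 0.3711] 0.0616 162.7
196 70 r 47.2 [0.4776 0.3074] Rmm 31.4 [89 88 83]
362 71 r 45.9 [0.5157 0.4109] Rmm 30.6 [131 132 125]
286 202 r 40.6 [0.5831 0.3329] Rmm 29.8 [129 128 122]
284 117 r 31.4 [0.5257 0.352 ] Rmm 21.6 [132 131 125]
[0, 0, 10.0] [0.0132, -0.003, -0.0041] |d| 14
[0, 0, 10.0] [0.0125, -0.0053, -0.0041] |d| 14
[0, 0, 10.0] [0.0114, -0.0074, -0.0041] |d| 14
[0, 0, 10.0] [0.0099, -0.0093, -0.0041] |d| 14
[0, 0, 10.0] [0.0082, -0.0109, -0.0041] |d| 14
[0, 0, 10.0] [-0.0128, -0.033, -0.0] |d| 35
[0, 0, 10.0] [-0.0183, -0.0303, -0.0] |d| 35
[0, 0, 10.0] [-0.0233, -0.0267, -0.0] |d| 35
[0, 0, -0.0] [0.0185, -0.0388, 0.015] |d| 46
[0, 0, -0.0] [0.0185, -0.0388, 0.015] |d| 46
```

View pics/w30.png

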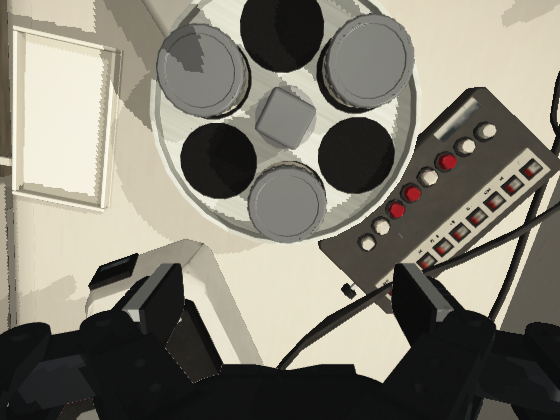

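Request:
{"api": "drive_tool", "payload": {"turn": [[0, 0, 10], [0, 0, 10], [0, 0, 10], [0, 0, 10], [0, 0, 10]], "xyz": [[0.0132, -0.003, -0.004], [0.0125, -0.0053, -0.004], [0.0114, -0.0074, -0.004], [0.01, -0.0093, -0.004], [0.0082, -0.0109, -0.004]], "gripper": [0.085, 0.085, 0.0, 0.0, 0.0]}}

```text
clock: 37.28
tcp_pos: [0.519, 0.3396, 0.2277]
ee_rot: [-0.001, 0.575, 0.818, -0.001]
wrist_force: [-0.2, 0.8, 0.4]
opening: 0.0317
```

Request:
{"api": "drive_tool", "payload": {"turn": [[0, 0, 10], [0, 0, 10], [0, 0, 10], [0, 0, 0], [0, 0, 0]], "xyz": [[-0.0128, -0.033, 0], [-0.0183, -0.0303, 0], [-0.0233, -0.0267, 0], [0.0185, -0.0388, 0.015], [0.0185, -0.0388, 0.015]], "gripper": [0, 0, 0, 0, 0]}}

```text
clock: 37.9
tcp_pos: [0.3693, 0.3188, 0.1979]
ee_rot: [0.0, 0.766, 0.643, -0.001]
wrist_force: [-0.1, 0.5, -0.2]
opening: -0.0
```

Request:
{"api": "drive_tool", "payload": {"turn": [[0, 0, 0], [0, 0, 0]], "xyz": [[0, 0, 0], [0, 0, 0]], "gripper": [0, 0]}}

```text
clock: 38.15
tcp_pos: [0.3703, 0.3193, 0.1987]
ee_rot: [0.0, 0.765, 0.644, -0.001]
wrist_force: [0.7, 0.9, -1.0]
opening: -0.0001
```

```bash
python3 seat.py w31; python3 -c "
from h import *
import pickle
s=pickle.load(open('w31.pkl','rb'))
print(proj(s,[.3692,.3221,.056]))
cv2.imwrite('pics/w31c.png',s['color'][:,:,::-1])"
```

```text
[ 0.14  0.52 -1.16  1.97  0.56  1.03 -1.45] -0.0001 80.1 [0.3703 0.3193 0.1987]
pad 512.1 198.2 [60.8 80. ] [0.549  0.2882] 0.0684 -70.5
pad 403.5 109.7 [78.9 86.3] [0.468  0.3724] 0.0614 161.2
pad 541.0 57.4 [45.8 96.9] [0.5703 0.392 ] 0.0591 41.7
(np.float64(286.7842018155981), np.float64(192.86900570212217))
```

View pics/w31.png

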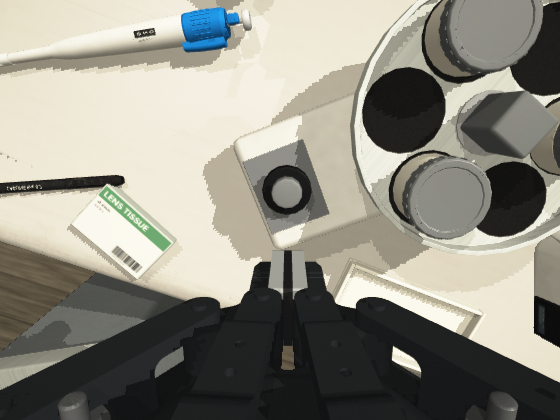

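Request:
{"api": "drive_tool", "payload": {"turn": [[0, 0, 0], [0, 0, 0], [0, 0, 0], [0, 0, 0], [0, 0, 0]], "xyz": [[0.003, -0.0015, 0.04], [0, 0, 0.05], [0, 0, 0.035], [0, 0, 0], [0, 0, 0]], "gripper": [0, 0, 0, 0, 0]}}

```text
clock: 38.83
tcp_pos: [0.37, 0.3237, 0.0753]
ee_rot: [-0.0, 0.765, 0.643, 0.001]
wrist_force: [0.5, -0.1, 0.6]
opening: 0.0001
```

```bash
python3 seat.py w32
```

```text
[-0.03  0.68 -0.96  2.05  0.77  0.82 -1.63] 0.0001 80.1 [0.37   0.3237 0.0753]
pad 537.8 253.4 [120.  143.7] [0.486  0.3064] 0.0614 -131.0
pad 497.3 116.7 [132.9 162.2] [0.4682 0.3727] 0.0613 160.9
```

View pics/w32.png

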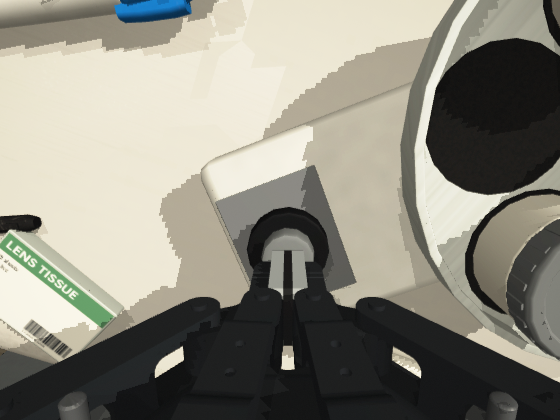

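Request:
{"api": "drive_tool", "payload": {"turn": [[0, 0, 0], [0, 0, 0], [0, 0, 0], [0, 0, 0], [0, 0, 0]], "xyz": [[0, 0, 0.01], [0, 0, 0.008], [0, 0, 0.003], [0, 0, 0.002], [0, 0, 0]], "gripper": [0, 0, 0, 0, 0]}}

```text
clock: 39.5
tcp_pos: [0.3703, 0.3237, 0.0561]
ee_rot: [0.003, 0.765, 0.644, 0.001]
wrist_force: [-6.7, -15.5, 57.3]
opening: 0.0
```

Request:
{"api": "drive_tool", "payload": {"turn": [[0, 0, 0], [0, 0, 0]], "xyz": [[0, 0, 0.002], [0, 0, 0]], "gripper": [0, 0]}}

```text
clock: 39.75
tcp_pos: [0.3704, 0.3238, 0.0558]
ee_rot: [0.005, 0.765, 0.644, 0.002]
wrist_force: [-11.8, -18.9, 75.4]
opening: 0.0002
```

Request:
{"api": "drive_tool", "payload": {"turn": [[0, 0, 0], [0, 0, 0], [0, 0, 0]], "xyz": [[0, 0, -0.006], [0, 0, 0], [0, 0, 0]], "gripper": [0, 0, 0]}}

```text
clock: 40.12
tcp_pos: [0.3702, 0.3236, 0.0569]
ee_rot: [0.001, 0.765, 0.644, 0.001]
wrist_force: [-0.7, -3.3, 18.5]
opening: -0.0002
```

```bash
python3 seat.py w33
```

```text
[-0.06  0.7  -0.92  2.06  0.81  0.79 -1.66] -0.0002 80.2 [0.3702 0.3236 0.0569]
pad 576.6 270.8 [138.9 176.9] [0.49   0.3053] 0.0597 -127.4
pad 510.3 120.3 [116.9 189.4] [0.4627 0.3725] 0.0665 162.6
```

View pics/w33.png

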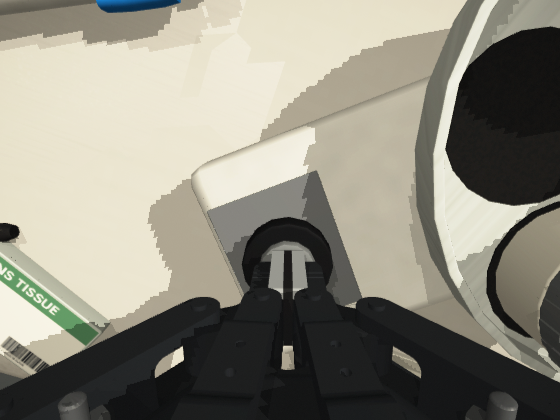

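Request:
{"api": "drive_tool", "payload": {"turn": [[0, 0, 0], [0, 0, 0]], "xyz": [[0, 0, -0.0015], [0, 0, 0]], "gripper": [0, 0]}}

```text
clock: 40.42
tcp_pos: [0.3701, 0.3236, 0.0573]
ee_rot: [0.0, 0.765, 0.644, 0.001]
wrist_force: [1.4, -0.9, 4.5]
opening: 0.0002
```

Request:
{"api": "drive_tool", "payload": {"turn": [[0, 0, 0], [0, 0, 0]], "xyz": [[0, 0, -0.002], [0, 0, 0]], "gripper": [0, 0]}}

```text
clock: 40.67
tcp_pos: [0.3697, 0.3235, 0.059]
ee_rot: [0.0, 0.765, 0.644, 0.001]
wrist_force: [2.5, 0.8, 4.4]
opening: 0.0001
```

Request:
{"api": "drive_tool", "payload": {"turn": [[0, 0, 0], [0, 0, 0]], "xyz": [[0, 0, -0.002], [0, 0, 0]], "gripper": [0, 0]}}

```text
clock: 40.92
tcp_pos: [0.3689, 0.3232, 0.0607]
ee_rot: [-0.0, 0.765, 0.644, -0.0]
wrist_force: [1.5, 0.6, 3.2]
opening: 0.0002
```

Request:
{"api": "drive_tool", "payload": {"turn": [[0, 0, 0], [0, 0, 0]], "xyz": [[0, 0, -0.003], [0, 0, 0]], "gripper": [0, 0]}}

```text
clock: 41.18
tcp_pos: [0.3682, 0.3226, 0.0634]
ee_rot: [-0.0, 0.765, 0.644, -0.001]
wrist_force: [-0.0, -0.7, -0.6]
opening: -0.0001
```

```bash
python3 - <<'E'
from h import *
import pickle
d=pickle.load(open("d0.pkl","rb")); t,s=d["top"],d["scene"]
for n,u,v in (("white",270+395/3,130+488/3),("brown",270+465/3,130+384/3)): print(n,plane(t,u,v,0),plane(t,u,v,.1))
E
python3 plan.py .37,.32,.12,80,1 .37,.30,.22,80,2 .41,.15,.25,70,3 .40,.10,.25,60,2| sed 's/np.float64(\([^)]*\))/\1/g'
```

```text
white [ 0.29020353 -0.40851233  0.        ] [ 0.29808834 -0.3778689   0.1       ]
brown [ 0.40118461 -0.48964281  0.        ] [ 0.40044913 -0.45269768  0.1       ]
[0, 0, 0.2] [-0.0023, 0.0022, -0.0566] |d| 57
[0, 0, -0.0] [-0.0098, 0.0017, -0.05] |d| 51
[0, 0, -0.0] [-0.0098, 0.0017, -0.05] |d| 51
[0, 0, 3.3] [-0.0469, 0.0218, -0.01] |d| 53
[0, 0, 3.3] [-0.0456, 0.0245, -0.01] |d| 53
[0, 0, 3.3] [-0.0441, 0.0271, -0.01] |d| 53
[0, 0, 5.0] [-0.0252, 0.0039, -0.0] |d| 25
[0, 0, 5.0] [-0.0248, 0.006, -0.0] |d| 25
```

Request:
{"api": "drive_tool", "payload": {"turn": [[0, 0, 0], [0, 0, 0], [0, 0, 0], [0, 0, 3.3], [0, 0, 3.3]], "xyz": [[0, 0, -0.055], [-0.01, 0.002, -0.05], [-0.01, 0.002, -0.05], [-0.0469, 0.0218, -0.01], [-0.0456, 0.0245, -0.01]], "gripper": [0.0, 0.085, 0.085, 0.085, 0.085]}}

```text
clock: 41.8
tcp_pos: [0.396, 0.2016, 0.2389]
ee_rot: [0.0, 0.801, 0.599, -0.001]
wrist_force: [1.6, -0.0, 0.4]
opening: 0.0726
```

Request:
{"api": "drive_tool", "payload": {"turn": [[0, 0, 3.3], [0, 0, 5], [0, 0, 5], [0, 0, 0], [0, 0, 0]], "xyz": [[-0.0441, 0.0271, -0.01], [-0.0252, 0.004, 0], [-0.0248, 0.006, 0], [0, 0, 0], [0, 0, 0]], "gripper": [0.085, 0.085, 0.085, 0.085, 0.085]}}

```text
clock: 42.42
tcp_pos: [0.4001, 0.1034, 0.2487]
ee_rot: [-0.0, 0.865, 0.503, -0.0]
wrist_force: [-0.4, 0.2, 1.0]
opening: 0.0851
```

```bash
python3 seat.py w34
```

```text
[ 0.87  0.27 -1.33  2.07  0.31  1.03 -1.13] 0.0851 60.3 [0.4001 0.1034 0.2487]
```

View pics/w34.png

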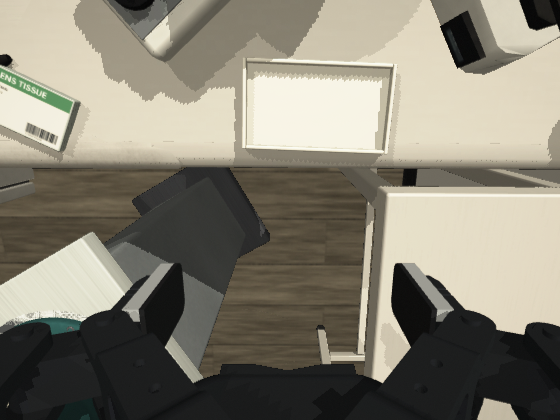

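Run:
```python
from h import *
import pickle
s=pickle.load(open("w34.pkl","rb")); w=pickle.load(open("w30.pkl","rb"))
cs=[(246,58),(396.5,65.5),(388.5,153.5),(244,150)]
for z in (.006,.010,.015):
    P=np.array([plane(s,u,v,z)[:2] for u,v in cs]); 
    L=[np.linalg.norm(P[(i+1)%4]-P[i]).round(4) for i in range(4)]
    A=[np.degrees(np.arctan2(*(P[(i+1)%4]-P[i])[::-1])).round(1) for i in range(4)]
    print(z,P.mean(0).round(4),L,A)
print(P.round(4))
for p in P: print(proj(w,[*p,.012]))
cv2.imwrite("pics/trc.png",cv2.resize(w["color"][0:230,0:140,::-1],None,fx=3,fy=2.6))
cv2.imwrite("pics/trd.png",cv2.resize(s["color"][40:180,220:420,::-1],None,fx=4,fy=4))
```

```text
0.006 [0.4635 0.1496] [np.float64(0.1541), np.float64(0.0895), np.float64(0.1577), np.float64(0.093)] [np.float64(-32.3), np.float64(-120.6), np.float64(149.0), np.float64(57.2)]
0.01 [0.4632 0.1497] [np.float64(0.1525), np.float64(0.0886), np.float64(0.156), np.float64(0.0921)] [np.float64(-32.3), np.float64(-120.6), np.float64(149.0), np.float64(57.2)]
0.015 [0.4628 0.1499] [np.float64(0.1505), np.float64(0.0874), np.float64(0.154), np.float64(0.0909)] [np.float64(-32.3), np.float64(-120.6), np.float64(149.0), np.float64(57.2)]
[[0.4226 0.228 ]
 [0.5498 0.1475]
 [0.5053 0.0722]
 [0.3734 0.1516]]
(np.float64(116.02833207500069), np.float64(52.78373733715475))
(np.float64(102.70449054144163), np.float64(210.1732654980434))
(np.float64(14.28291733893434), np.float64(194.52462074086867))
(np.float64(12.800880938793284), np.float64(27.827108359975085))
```

View pics/trd.png

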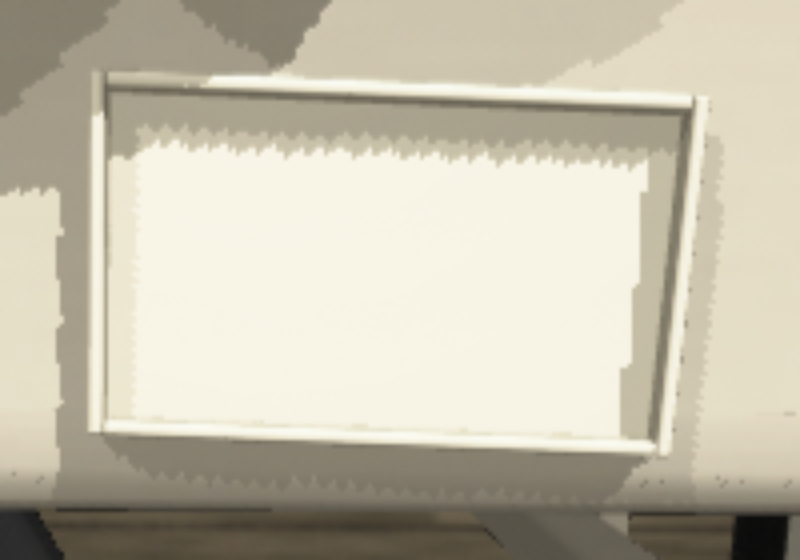

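View pics/trc.png

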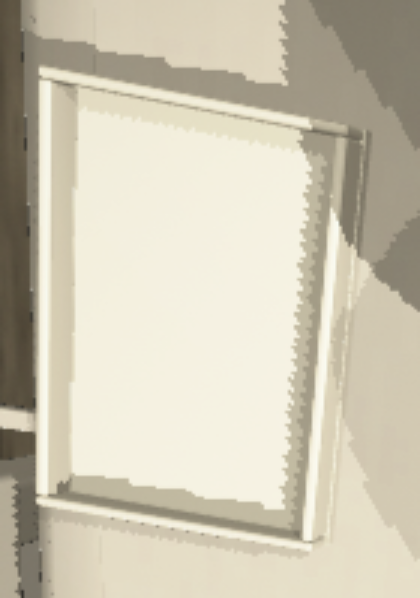

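```bash
python3 plan.py .42,-.05,.24,55,3 .42,-.26,.22,48,4| sed 's/np.float64(\([^)]*\))/\1/g'
```

```text
[0, 0, 1.8] [-0.0413, 0.0311, 0.0029] |d| 52
[0, 0, 1.8] [-0.0403, 0.0323, 0.0029] |d| 52
[0, 0, 1.8] [-0.0393, 0.0336, 0.0029] |d| 52
[0, 0, 1.7] [-0.043, 0.0301, 0.005] |d| 53
[0, 0, 1.7] [-0.0421, 0.0314, 0.005] |d| 53
[0, 0, 1.7] [-0.0411, 0.0327, 0.005] |d| 53
[0, 0, 1.7] [-0.0401, 0.0339, 0.005] |d| 53
```

Request:
{"api": "drive_tool", "payload": {"turn": [[0, 0, 1.8], [0, 0, 1.8], [0, 0, 1.8], [0, 0, 1.7], [0, 0, 1.7]], "xyz": [[-0.0413, 0.0311, 0.003], [-0.0403, 0.0323, 0.003], [-0.0393, 0.0336, 0.003], [-0.043, 0.03, 0.005], [-0.0421, 0.0314, 0.005]], "gripper": [0.085, 0.085, 0.085, 0.085, 0.085]}}

```text
clock: 43.1
tcp_pos: [0.4201, -0.1565, 0.2296]
ee_rot: [-0.0, 0.9, 0.435, 0.0]
wrist_force: [0.5, 0.2, 0.5]
opening: 0.0851
```

Request:
{"api": "drive_tool", "payload": {"turn": [[0, 0, 1.7], [0, 0, 1.7], [0, 0, 0], [0, 0, 0]], "xyz": [[-0.0411, 0.0327, 0.005], [-0.04, 0.0339, 0.005], [0, 0, 0], [0, 0, 0]], "gripper": [0.085, 0.085, 0.085, 0.085]}}

```text
clock: 43.6
tcp_pos: [0.4202, -0.2592, 0.2195]
ee_rot: [-0.001, 0.913, 0.408, 0.0]
wrist_force: [-0.0, 1.4, -0.4]
opening: 0.0849
```

```bash
python3 circ.py w35 .04 f
```

```text
j [ 1.39  0.46 -1.12  1.94  0.48  1.04 -0.67] yaw 48.3 [ 0.4203 -0.2589  0.2197] open 0.0849
307 197 r 30.9 [ 0.4263 -0.2783] Rmm 29.1 [125 125 118]
387 239 r 29.7 [ 0.4572 -0.3622] Rmm 28.9 [123 123 117]
```

View pics/w35.png

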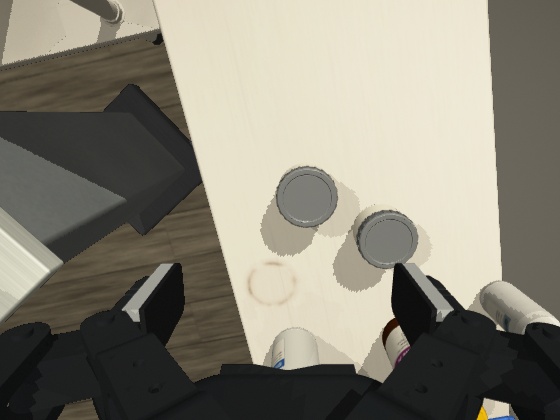

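Request:
{"api": "drive_tool", "payload": {"turn": [[0, 0, 0], [0, 0, 0], [0, 0, 0], [0, 0, 0], [0, 0, 0]], "xyz": [[-0.0102, 0.0173, 0.03], [0, 0, 0.05], [0, 0, 0.055], [0, 0, 0.045], [0, 0, 0]], "gripper": [0.085, 0.085, 0.085, 0.085, 0.085]}}

```text
clock: 44.28
tcp_pos: [0.4244, -0.2772, 0.0379]
ee_rot: [-0.003, 0.913, 0.409, -0.001]
wrist_force: [-0.6, 0.4, 0.6]
opening: 0.0849
```

Request:
{"api": "drive_tool", "payload": {"turn": [[0, 0, 0], [0, 0, 0]], "xyz": [[0, 0, 0], [0, 0, 0]], "gripper": [0.085, 0.085]}}

```text
clock: 44.52
tcp_pos: [0.427, -0.2806, 0.0419]
ee_rot: [0.002, 0.913, 0.407, 0.001]
wrist_force: [-0.8, -0.1, 0.7]
opening: 0.0851
```

```bash
python3 circ.py w36 .04 f
```

```text
j [ 1.17  0.71 -0.84  2.02  0.79  0.76 -0.89] yaw 48.1 [ 0.4267 -0.2807  0.0417] open 0.0854
284 262 r 65.7 [ 0.4268 -0.2775] Rmm 29.3 [96 96 90]
```

Request:
{"api": "drive_tool", "payload": {"turn": [[0, 0, 0], [0, 0, 0], [0, 0, 0], [0, 0, 0], [0, 0, 0]], "xyz": [[0.0023, -0.002, 0.015], [0, 0, 0.0125], [0, 0, 0], [0, 0, 0], [0, 0, 0]], "gripper": [0.085, 0.085, 0.05, 0.05, 0.05]}}

```text
clock: 45.2
tcp_pos: [0.4257, -0.2771, 0.0124]
ee_rot: [0.0, 0.913, 0.407, 0.0]
wrist_force: [0.5, -0.1, -1.1]
opening: 0.0573
```

Request:
{"api": "drive_tool", "payload": {"turn": [[0, 0, 0], [0, 0, 0]], "xyz": [[0, 0, 0], [0, 0, 0]], "gripper": [0.05, 0.05]}}

```text
clock: 45.45
tcp_pos: [0.4256, -0.2772, 0.0123]
ee_rot: [0.0, 0.913, 0.407, -0.0]
wrist_force: [0.3, -0.2, -1.3]
opening: 0.0572
```

```bash
python3 circ.py w37 .04 f; python3 plan.py .427,-.278,.17,48,3 .43,-.12,.2,38,3 .43,.03,.2,22,3 .4928,.1314,.15,13,3 | sed 's/np.float64(\([^)]*\))/\1/g'
```

```text
j [ 1.13  0.75 -0.79  2.03  0.84  0.71 -0.93] yaw 48.1 [ 0.4255 -0.2771  0.0123] open 0.057
287 301 r 79.9 [ 0.4251 -0.2767] Rmm 29.3 [99 99 93]
[0, 0, 0.0] [0.0001, 0.0006, -0.0526] |d| 53
[0, 0, 0.0] [0.0001, 0.0006, -0.0526] |d| 53
[0, 0, 0.0] [0.0001, 0.0006, -0.0526] |d| 53
[0, 0, 3.3] [0.0398, -0.0345, -0.01] |d| 54
[0, 0, 3.3] [0.0377, -0.0368, -0.01] |d| 54
[0, 0, 3.3] [0.0355, -0.0389, -0.01] |d| 54
[0, 0, 5.3] [0.0308, -0.0394, -0.0] |d| 50
[0, 0, 5.3] [0.027, -0.0421, -0.0] |d| 50
[0, 0, 5.3] [0.023, -0.0444, -0.0] |d| 50
[0, 0, 3.0] [0.0321, -0.0235, 0.0167] |d| 43
[0, 0, 3.0] [0.0308, -0.0251, 0.0167] |d| 43
[0, 0, 3.0] [0.0294, -0.0267, 0.0167] |d| 43
```

```bash
python3 plan.py .4255,-.277,.17,48,3 .43,-.12,.2,48,3 .43,.03,.2,48,3 .492,.1314,.15,52,3 | sed 's/np.float64(\([^)]*\))/\1/g'
```

```text
[0, 0, 0.0] [0.0, -0.0, -0.0526] |d| 53
[0, 0, 0.0] [0.0, -0.0, -0.0526] |d| 53
[0, 0, 0.0] [0.0, -0.0, -0.0526] |d| 53
[0, 0, -0.0] [0.0399, -0.0339, -0.01] |d| 53
[0, 0, -0.0] [0.0399, -0.0339, -0.01] |d| 53
[0, 0, -0.0] [0.0399, -0.0339, -0.01] |d| 53
[0, 0, -0.0] [0.0372, -0.0335, -0.0] |d| 50
[0, 0, -0.0] [0.0372, -0.0335, -0.0] |d| 50
[0, 0, -0.0] [0.0372, -0.0335, -0.0] |d| 50
[0, 0, -1.3] [0.0389, -0.0073, 0.0167] |d| 43
[0, 0, -1.3] [0.0391, -0.0064, 0.0167] |d| 43
[0, 0, -1.3] [0.0392, -0.0054, 0.0167] |d| 43
```

Request:
{"api": "drive_tool", "payload": {"turn": [[0, 0, 0], [0, 0, 0], [0, 0, 0], [0, 0, 0], [0, 0, 0]], "xyz": [[0, 0, -0.0526], [0, 0, -0.0526], [0, 0, -0.0526], [0.0399, -0.0339, -0.01], [0.0399, -0.0339, -0.01]], "gripper": [0.05, 0.05, 0.05, 0.05, 0.05]}}

```text
clock: 46.12
tcp_pos: [0.4285, -0.1716, 0.1909]
ee_rot: [0.001, 0.914, 0.406, 0.0]
wrist_force: [0.9, 0.7, -0.4]
opening: 0.0572
```

Request:
{"api": "drive_tool", "payload": {"turn": [[0, 0, 0], [0, 0, 0], [0, 0, 0], [0, 0, 0], [0, 0, -1.3]], "xyz": [[0.0399, -0.0339, -0.01], [0.0372, -0.0335, 0], [0.0372, -0.0335, 0], [0.0372, -0.0335, 0], [0.0389, -0.0073, 0.0167]], "gripper": [0.05, 0.05, 0.05, 0.05, 0.05]}}

```text
clock: 46.75
tcp_pos: [0.4503, 0.0657, 0.1842]
ee_rot: [0.002, 0.908, 0.419, 0.001]
wrist_force: [1.0, -1.6, -1.1]
opening: 0.0573
```

Request:
{"api": "drive_tool", "payload": {"turn": [[0, 0, -1.3], [0, 0, -1.3], [0, 0, 0], [0, 0, 0]], "xyz": [[0.0391, -0.0064, 0.0167], [0.0392, -0.0054, 0.0167], [0, 0, 0], [0, 0, 0]], "gripper": [0.05, 0.05, 0.05, 0.05]}}

```text
clock: 47.25
tcp_pos: [0.4911, 0.1312, 0.1498]
ee_rot: [0.0, 0.899, 0.438, -0.001]
wrist_force: [-0.8, -0.0, -1.6]
opening: 0.0574
```

```bash
python3 seat.py w38;python3 -c "
from h import *; goal([.4932,.1318,.012],52); snap('scene','sc38')"
```

```text
[ 0.46  0.57 -1.01  1.97  0.6   0.94 -1.51] 0.0574 52.0 [0.4911 0.1312 0.1498]
pad 89.4 23.5 [42.5 86.8] [0.4708 0.296 ] 0.0793 -134.3
turn [ 0.   0.1 -0.1] shift in present tool axes [0.0023 0.0007 0.1381] in turned axes [0.0022 0.0007 0.1381] yaw now 51.9
```

View pics/w38.png

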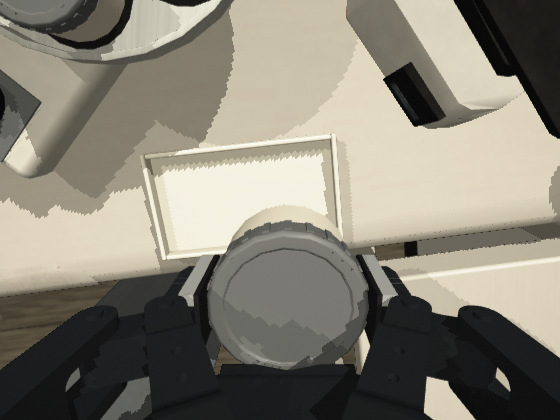

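View pics/sc38.png

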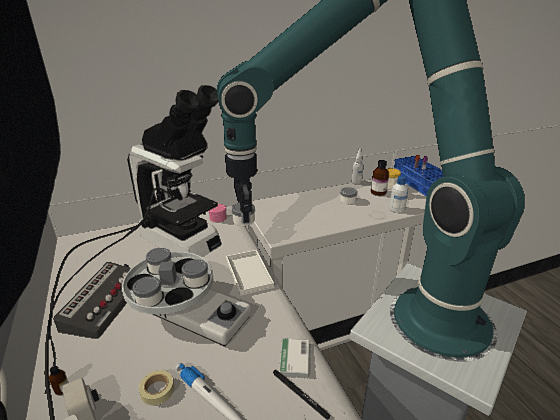

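Request:
{"api": "drive_tool", "payload": {"turn": [[0, 0, 0], [0, 0, 0], [0, 0, 0], [0, 0, 0], [0, 0, 0]], "xyz": [[0.0022, 0.0007, 0.03], [0, 0, 0.05], [0, 0, 0.024], [0, 0, 0], [0, 0, 0]], "gripper": [0.05, 0.05, 0.05, 0.05, 0.05]}}

```text
clock: 47.98
tcp_pos: [0.4944, 0.1325, 0.0473]
ee_rot: [0.0, 0.899, 0.438, 0.001]
wrist_force: [-0.0, -0.6, -1.2]
opening: 0.0571
```

```bash
python3 seat.py w39;python3 -c "
from h import *; goal([.4932,.1318,.012],52); import pickle
s=pickle.load(open('w39.pkl','rb'));[print(proj(s,[*p,.010])) for p in [[0.4226,0.228],[0.5498,0.1475],[.5053,.0722],[.3734,.1516]]]"
```

```text
[ 0.34  0.71 -0.85  2.02  0.78  0.77 -1.65] 0.0571 51.9 [0.4944 0.1325 0.0473]
turn [ 0.1 -0.1 -0.1] shift in present tool axes [-0.0016 -0.0006  0.0355] in turned axes [-0.0015 -0.0006  0.0355] yaw now 51.9
(np.float64(67.33624725837143), np.float64(183.82523778979643))
(np.float64(355.96652390612354), np.float64(154.50410169840967))
(np.float64(368.1518741168094), np.float64(306.04982796551076))
(np.float64(107.02685743676068), np.float64(334.87501743443386))
```

View pics/w39.png

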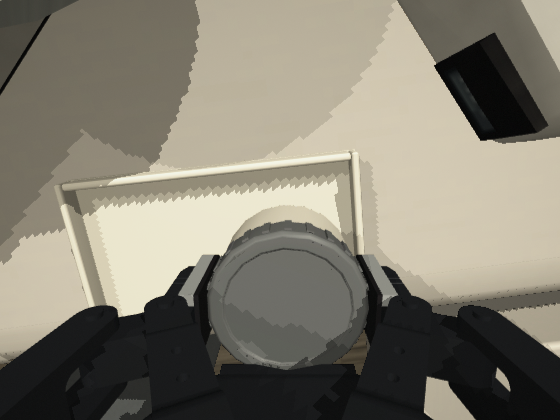

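Request:
{"api": "drive_tool", "payload": {"turn": [[0, 0, 0], [0, 0, 0], [0, 0, 0], [0, 0, 0], [0, 0, 0]], "xyz": [[-0.001, -0.0005, 0.02], [0, 0, 0.01], [0, 0, 0.0045], [0, 0, 0], [0, 0, 0]], "gripper": [0.05, 0.05, 0.05, 0.05, 0.05]}}

```text
clock: 48.65
tcp_pos: [0.4927, 0.1326, 0.0117]
ee_rot: [-0.0, 0.899, 0.438, 0.0]
wrist_force: [0.3, -0.3, -1.0]
opening: 0.0573
```

Request:
{"api": "drive_tool", "payload": {"turn": [[0, 0, 0]], "xyz": [[0, 0, 0]], "gripper": [0.05]}}

```text
clock: 48.78
tcp_pos: [0.4927, 0.1324, 0.0117]
ee_rot: [0.0, 0.899, 0.438, 0.0]
wrist_force: [-0.5, 0.2, -1.2]
opening: 0.0576
```

```bash
python3 seat.py w40
```

```text
[ 0.29  0.76 -0.79  2.03  0.84  0.71 -1.7 ] 0.0576 52.0 [0.4927 0.1324 0.0117]
```

View pics/w40.png

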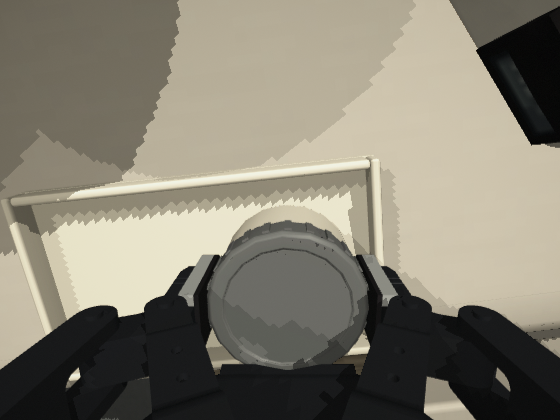

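Request:
{"api": "drive_tool", "payload": {"turn": [[0, 0, 0], [0, 0, 0], [0, 0, 0], [0, 0, 0], [0, 0, 0]], "xyz": [[0, 0, 0.0005], [0, 0, 0], [0, 0, 0], [0, 0, -0.03], [0, 0, -0.05]], "gripper": [0.05, 0.06, 0.066, 0.066, 0.066]}}

```text
clock: 49.45
tcp_pos: [0.4914, 0.1321, 0.0908]
ee_rot: [-0.001, 0.899, 0.438, -0.002]
wrist_force: [0.9, -0.7, 0.4]
opening: 0.0662
```

Request:
{"api": "drive_tool", "payload": {"turn": [[0, 0, 0], [0, 0, 0], [0, 0, 0]], "xyz": [[0, 0, -0.06], [0, 0, -0.05], [0, 0, 0]], "gripper": [0.085, 0.085, 0.085]}}

```text
clock: 49.82
tcp_pos: [0.4946, 0.1333, 0.2046]
ee_rot: [0.001, 0.899, 0.438, 0.003]
wrist_force: [-0.1, -0.0, -1.2]
opening: 0.0853
```

```bash
python3 seat.py w41; python3 circ.py w41 .039; python3 plan.py .43,.03,.22,50,3 .42,-.12,.22,45,3 .43,-.32,.22,30,4 | sed 's/np.float64(\([^)]*\))/\1/g'
```

```text
[ 0.52  0.5  -1.08  1.92  0.52  1.03 -1.45] 0.0853 51.9 [0.4946 0.1333 0.2046]
pad 202.7 14.4 [36.2 86.4] [0.5301 0.2786] 0.0742 -87.0
124 31 r 38.2 [0.4726 0.3167] Rmm 30.5 [129 130 123]
291 191 r 36.9 [0.4968 0.1307] Rmm 33.2 [134 133 126]
25 107 r 26.0 [0.3647 0.3263] Rmm 21.8 [126 127 119]
[0, 0, 0.6] [-0.0399, 0.0044, -0.0059] |d| 41
[0, 0, 0.6] [-0.0398, 0.0048, -0.0059] |d| 41
[0, 0, 0.6] [-0.0398, 0.0053, -0.0059] |d| 41
[0, 0, 1.7] [-0.0404, 0.0296, -0.0] |d| 50
[0, 0, 1.7] [-0.0396, 0.0307, -0.0] |d| 50
[0, 0, 1.7] [-0.0387, 0.0319, -0.0] |d| 50
[0, 0, 3.8] [-0.0336, 0.0371, -0.0] |d| 50
[0, 0, 3.8] [-0.0311, 0.0392, -0.0] |d| 50
[0, 0, 3.8] [-0.0285, 0.0412, -0.0] |d| 50
[0, 0, 3.8] [-0.0257, 0.043, -0.0] |d| 50
```

View pics/w41.png

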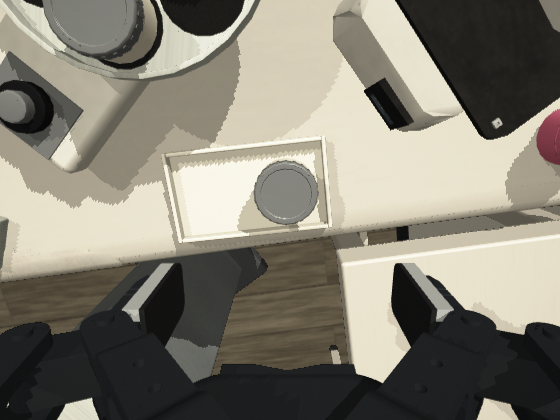

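Request:
{"api": "drive_tool", "payload": {"turn": [[0, 0, 0.6], [0, 0, 0.6], [0, 0, 0.6], [0, 0, 1.7], [0, 0, 1.7]], "xyz": [[-0.04, 0.0044, -0.006], [-0.04, 0.0048, -0.006], [-0.04, 0.0053, -0.006], [-0.0404, 0.0296, 0], [-0.0396, 0.0307, 0]], "gripper": [0.085, 0.085, 0.085, 0.085, 0.085]}}

```text
clock: 50.5
tcp_pos: [0.4212, -0.0721, 0.218]
ee_rot: [-0.0, 0.918, 0.397, -0.001]
wrist_force: [0.4, 0.2, -0.8]
opening: 0.085
```

Request:
{"api": "drive_tool", "payload": {"turn": [[0, 0, 1.7], [0, 0, 3.8], [0, 0, 3.8], [0, 0, 3.8], [0, 0, 3.8]], "xyz": [[-0.0387, 0.0319, 0], [-0.0336, 0.0371, 0], [-0.0311, 0.0392, 0], [-0.0285, 0.0412, 0], [-0.0257, 0.043, 0]], "gripper": [0.085, 0.085, 0.085, 0.085, 0.085]}}

```text
clock: 51.12
tcp_pos: [0.428, -0.3218, 0.2173]
ee_rot: [-0.001, 0.967, 0.257, -0.001]
wrist_force: [-0.2, 0.8, 0.2]
opening: 0.0851
```

Request:
{"api": "drive_tool", "payload": {"turn": [[0, 0, 0], [0, 0, 0]], "xyz": [[0, 0, 0], [0, 0, 0]], "gripper": [0.085, 0.085]}}

```text
clock: 51.38
tcp_pos: [0.4286, -0.3193, 0.2177]
ee_rot: [-0.001, 0.966, 0.258, -0.0]
wrist_force: [0.2, 0.0, -0.0]
opening: 0.0846
```

```bash
python3 circ.py w42 .04 f; python3 -c "
from h import *; goal([.4568,-.3615,.035],30)"
```

```text
j [ 1.35  0.49 -0.99  1.85  0.47  1.06 -0.87] yaw 30.0 [ 0.4288 -0.3188  0.2181] open 0.0852
345 182 r 30.5 [ 0.4588 -0.3623] Rmm 28.3 [110 110 104]
turn [-0.1  0.  -0. ] shift in present tool axes [0.0029 0.0513 0.183 ] in turned axes [0.0029 0.051  0.1831] yaw now 30.0
```

View pics/w42.png

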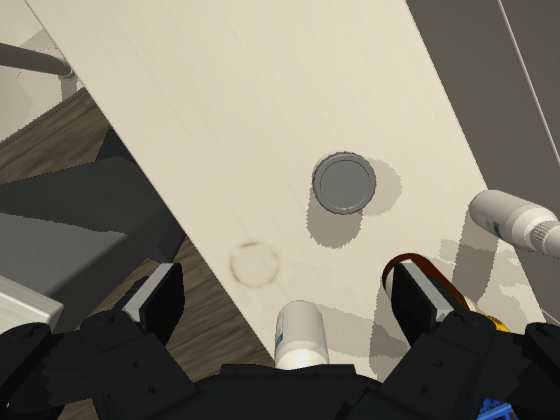

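Request:
{"api": "drive_tool", "payload": {"turn": [[0, 0, 0], [0, 0, 0], [0, 0, 0], [0, 0, 0], [0, 0, 0]], "xyz": [[0.002, 0.026, 0.02], [0.001, 0.0255, 0.03], [0, 0, 0.06], [0, 0, 0.06], [0, 0, 0]], "gripper": [0.085, 0.085, 0.085, 0.085, 0.085]}}

```text
clock: 52.05
tcp_pos: [0.4547, -0.3602, 0.0452]
ee_rot: [-0.004, 0.966, 0.259, -0.003]
wrist_force: [-0.7, -0.4, 0.3]
opening: 0.0846
```

Request:
{"api": "drive_tool", "payload": {"turn": [[0, 0, 0], [0, 0, 0]], "xyz": [[0, 0, 0.01], [0, 0, 0]], "gripper": [0.085, 0.085]}}

```text
clock: 52.3
tcp_pos: [0.4584, -0.3641, 0.0408]
ee_rot: [0.001, 0.966, 0.258, 0.001]
wrist_force: [-1.0, -0.3, 0.4]
opening: 0.0854
```

```bash
python3 circ.py w43 .04 f; python3 -c "
from h import *; goal([.4578,-.362,.0125],30)"
```

```text
j [ 1.18  0.78 -0.76  1.85  0.73  0.82 -1.02] yaw 29.9 [ 0.4584 -0.3643  0.041 ] open 0.085
283 266 r 64.8 [ 0.4578 -0.3615] Rmm 28.8 [96 96 90]
turn [ 0.2 -0.  -0.1] shift in present tool axes [ 0.0006 -0.0023  0.0285] in turned axes [ 0.0007 -0.0022  0.0285] yaw now 29.9
```

View pics/w43.png

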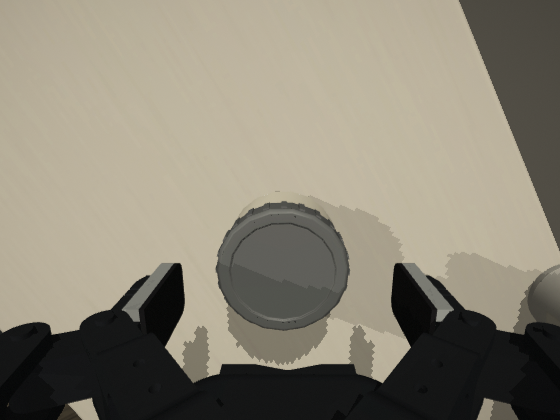

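Request:
{"api": "drive_tool", "payload": {"turn": [[0, 0, 0], [0, 0, 0], [0, 0, 0], [0, 0, 0], [0, 0, 0]], "xyz": [[0.0009, -0.0025, 0.015], [0, 0, 0.0135], [0, 0, 0], [0, 0, 0], [0, 0, 0]], "gripper": [0.085, 0.085, 0.05, 0.05, 0.05]}}

```text
clock: 52.98
tcp_pos: [0.457, -0.3611, 0.0106]
ee_rot: [0.0, 0.966, 0.258, 0.0]
wrist_force: [-0.4, 0.2, -1.0]
opening: 0.0577
```

Request:
{"api": "drive_tool", "payload": {"turn": [[0, 0, 0], [0, 0, 0]], "xyz": [[0, 0, 0], [0, 0, 0]], "gripper": [0.05, 0.05]}}

```text
clock: 53.22
tcp_pos: [0.4568, -0.3611, 0.0105]
ee_rot: [0.0, 0.966, 0.258, 0.0]
wrist_force: [-0.3, 0.6, -1.0]
opening: 0.0571
```

```bash
python3 circ.py w44 .04 f; python3 plan.py .4575,-.362,.17,30,3 .44,-.2,.2,30,3 .42,-.05,.2,25,3 .425,.08,.2,20,3 .4325,.167,.15,15,2 | sed 's/np.float64(\([^)]*\))/\1/g'
```

```text
j [ 1.15  0.81 -0.73  1.86  0.76  0.77 -1.05] yaw 29.9 [ 0.4568 -0.3611  0.0105] open 0.0574
287 302 r 80.8 [ 0.457  -0.3605] Rmm 29.2 [87 88 82]
[0, 0, -0.0] [0.0, 0.0004, -0.0532] |d| 53
[0, 0, -0.0] [0.0, 0.0004, -0.0532] |d| 53
[0, 0, -0.0] [0.0, 0.0004, -0.0532] |d| 53
[0, 0, -0.0] [0.0219, -0.0497, -0.01] |d| 55
[0, 0, -0.0] [0.0219, -0.0497, -0.01] |d| 55
[0, 0, -0.0] [0.0219, -0.0497, -0.01] |d| 55
[0, 0, 1.7] [0.0192, -0.0466, -0.0] |d| 50
[0, 0, 1.7] [0.0179, -0.0472, -0.0] |d| 50
[0, 0, 1.7] [0.0165, -0.0477, -0.0] |d| 50
[0, 0, 1.7] [0.0198, -0.0386, -0.0] |d| 43
[0, 0, 1.7] [0.0187, -0.0391, -0.0] |d| 43
[0, 0, 1.7] [0.0175, -0.0397, -0.0] |d| 43
[0, 0, 2.5] [0.0184, -0.0396, 0.025] |d| 50
[0, 0, 2.5] [0.0167, -0.0404, 0.025] |d| 50
```

Request:
{"api": "drive_tool", "payload": {"turn": [[0, 0, 0], [0, 0, 0], [0, 0, 0], [0, 0, 0], [0, 0, 0]], "xyz": [[0, 0, -0.053], [0, 0, -0.053], [0, 0, -0.053], [0.0219, -0.0497, -0.01], [0.0219, -0.0497, -0.01]], "gripper": [0.05, 0.05, 0.05, 0.05, 0.05]}}

```text
clock: 53.9
tcp_pos: [0.4453, -0.2521, 0.1904]
ee_rot: [0.001, 0.966, 0.257, 0.0]
wrist_force: [1.2, 1.1, -1.3]
opening: 0.0575
```

Request:
{"api": "drive_tool", "payload": {"turn": [[0, 0, 0], [0, 0, 1.7], [0, 0, 1.7], [0, 0, 1.7], [0, 0, 1.7]], "xyz": [[0.0219, -0.0497, -0.01], [0.0192, -0.0466, 0], [0.0179, -0.0472, 0], [0.0165, -0.0477, 0], [0.0198, -0.0386, 0]], "gripper": [0.05, 0.05, 0.05, 0.05, 0.05]}}

```text
clock: 54.52
tcp_pos: [0.4211, -0.0041, 0.1996]
ee_rot: [0.001, 0.98, 0.2, -0.0]
wrist_force: [0.7, -0.8, -0.8]
opening: 0.0568
```

Request:
{"api": "drive_tool", "payload": {"turn": [[0, 0, 1.7], [0, 0, 1.7], [0, 0, 2.5], [0, 0, 2.5], [0, 0, 0]], "xyz": [[0.0187, -0.0391, 0], [0.0175, -0.0397, 0], [0.0184, -0.0396, 0.025], [0.0167, -0.0404, 0.025], [0, 0, 0]], "gripper": [0.05, 0.05, 0.05, 0.05, 0.05]}}

```text
clock: 55.15
tcp_pos: [0.4316, 0.1725, 0.1484]
ee_rot: [-0.001, 0.991, 0.132, -0.001]
wrist_force: [0.0, -0.8, -1.0]
opening: 0.0573
```

Request:
{"api": "drive_tool", "payload": {"turn": [[0, 0, 0]], "xyz": [[0, 0, 0]], "gripper": [0.05]}}

```text
clock: 55.28
tcp_pos: [0.4334, 0.168, 0.1495]
ee_rot: [0.0, 0.992, 0.128, -0.0]
wrist_force: [0.3, -0.3, -0.4]
opening: 0.0572
```

```bash
python3 circ.py w45 .039 f;python3 -c "
from h import *; goal([.4328,.1682,.05],15);import pickle
s=pickle.load(open('w45.pkl','rb'));[print(proj(s,[*p,.010])) for p in [[0.4226,0.228],[0.5498,0.1475],[.5053,.0722],[.3734,.1516]]]"
```

```text
j [ 0.35  0.46 -0.95  2.07  0.5   0.86 -2.2 ] yaw 14.6 [0.4338 0.1672 0.1497] open 0.0574
357 139 r 42.0 [0.4929 0.1328] Rmm 29.8 [150 148 141]
85 93 r 47.3 [0.4747 0.3229] Rmm 32.4 [146 145 137]
43 94 r 43.4 [0.4666 0.3507] Rmm 29.8 [147 148 138]
61 247 r 37.8 [0.3568 0.3288] Rmm 29.2 [139 140 131]
273 302 r 47.3 [0.3522 0.1589] Rmm 38.2 [126 127 120]
turn [ 0.  -0.  -0.4] shift in present tool axes [-0.0007 -0.0013  0.0997] in turned axes [-0.0007 -0.0012  0.0997] yaw now 14.6
(np.float64(213.70753480153382), np.float64(190.30062328732572))
(np.float64(354.0422435117849), np.float64(55.466421096069865))
(np.float64(427.8012749095626), np.float64(140.34669641068035))
(np.float64(288.34518514783025), np.float64(265.442794727388))
```

View pics/w45.png

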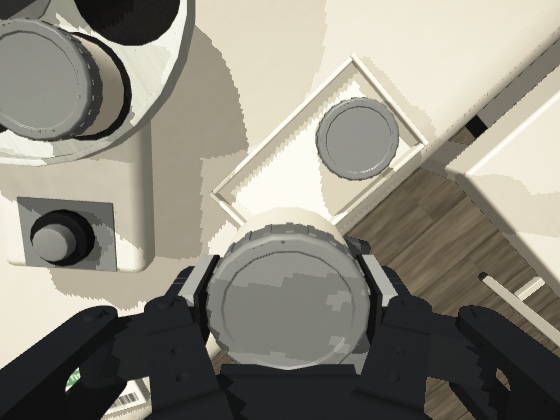

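Request:
{"api": "drive_tool", "payload": {"turn": [[0, 0, 0], [0, 0, 0], [0, 0, 0], [0, 0, 0], [0, 0, 0]], "xyz": [[-0.0008, -0.0012, 0.03], [0, 0, 0.05], [0, 0, 0.024], [0, 0, 0], [0, 0, 0]], "gripper": [0.05, 0.05, 0.05, 0.05, 0.05]}}

```text
clock: 55.95
tcp_pos: [0.4337, 0.1685, 0.0467]
ee_rot: [-0.0, 0.992, 0.127, 0.001]
wrist_force: [2.0, -0.4, -0.1]
opening: 0.0571
```

```bash
python3 circ.py w46 .039 f;python3 -c "
from h import *; goal([.4329,.1683,.0105],15)"
```

```text
j [ 0.19  0.61 -0.77  2.13  0.71  0.67 -2.39] yaw 14.6 [0.4339 0.1687 0.0469] open 0.057
403 151 r 72.4 [0.495 0.134] Rmm 30.8 [143 143 136]
287 302 r 80.3 [0.4132 0.1634] Rmm 38.5 [125 125 118]
turn [ 0.  -0.2 -0.4] shift in present tool axes [-0.0012  0.0002  0.0364] in turned axes [-0.0011  0.0002  0.0364] yaw now 14.6
```

View pics/w46.png

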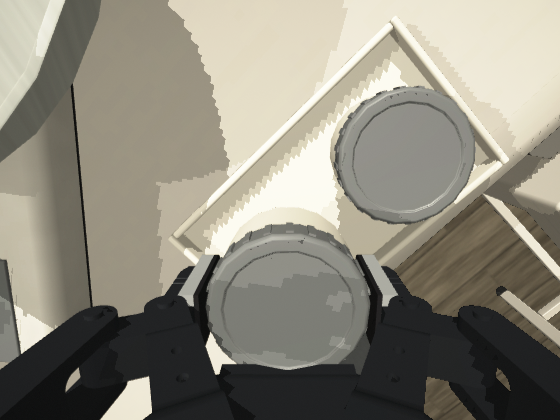

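Request:
{"api": "drive_tool", "payload": {"turn": [[0, 0, 0], [0, 0, 0], [0, 0, 0], [0, 0, 0], [0, 0, 0]], "xyz": [[-0.001, 0, 0.02], [0, 0, 0.01], [0, 0, 0.0055], [0, 0, 0], [0, 0, 0]], "gripper": [0.05, 0.05, 0.05, 0.05, 0.05]}}

```text
clock: 56.62
tcp_pos: [0.4319, 0.1689, 0.0103]
ee_rot: [-0.0, 0.992, 0.128, 0.0]
wrist_force: [0.3, 0.1, -1.4]
opening: 0.0572
```

Request:
{"api": "drive_tool", "payload": {"turn": [[0, 0, 0]], "xyz": [[0, 0, 0]], "gripper": [0.05]}}

```text
clock: 56.75
tcp_pos: [0.4318, 0.1689, 0.0103]
ee_rot: [-0.0, 0.992, 0.128, 0.0]
wrist_force: [0.8, -1.1, -1.4]
opening: 0.057
```

```bash
python3 circ.py w47 .039 f
```

```text
j [ 0.13  0.67 -0.7   2.14  0.78  0.6  -2.45] yaw 14.7 [0.4318 0.1688 0.0102] open 0.0574
437 165 r 86.4 [0.4922 0.1344] Rmm 28.2 [139 138 132]
289 304 r 81.2 [0.4309 0.1684] Rmm 29.5 [121 122 115]
```

View pics/w47.png

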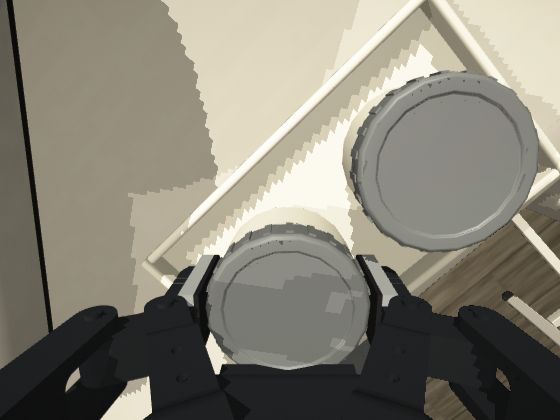

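Inside the tray, clear of the other pot. Releasing with a small opening.

Request:
{"api": "drive_tool", "payload": {"turn": [[0, 0, 0], [0, 0, 0], [0, 0, 0], [0, 0, 0], [0, 0, 0]], "xyz": [[0, 0, 0.0005], [0, 0, 0], [0, 0, 0], [0, 0, -0.03], [0, 0, -0.05]], "gripper": [0.05, 0.06, 0.066, 0.066, 0.066]}}

```text
clock: 57.42
tcp_pos: [0.4305, 0.1685, 0.0894]
ee_rot: [0.0, 0.992, 0.128, -0.002]
wrist_force: [0.8, -0.2, 0.1]
opening: 0.0662
```

Request:
{"api": "drive_tool", "payload": {"turn": [[0, 0, 0], [0, 0, 0], [0, 0, 0], [0, 0, 0]], "xyz": [[0, 0, -0.06], [0, 0, -0.06], [-0.03, 0, -0.03], [0, 0, 0]], "gripper": [0.085, 0.085, 0.085, 0.085]}}

```text
clock: 57.92
tcp_pos: [0.4025, 0.1609, 0.2411]
ee_rot: [0.002, 0.992, 0.127, 0.002]
wrist_force: [-0.6, -0.0, -0.1]
opening: 0.0849
```

```bash
python3 circ.py w48 .039 f; python3 circ.py w48 .104; python3 -c "
from h import *
for n in ('top','scene'): snap(n,n+'48')
a=cv2.imread('pics/scene48.png');cv2.imwrite('pics/s48c.png',cv2.resize(a[170:350,80:300],None,fx=3.6,fy=3.3,interpolation=cv2.INTER_CUBIC))"
```

```text
j [ 0.55  0.26 -1.12  2.05  0.28  1.   -2.03] yaw 14.6 [0.4029 0.1605 0.24  ] open 0.0851
343 98 r 31.7 [0.4938 0.1306] Rmm 29.8 [155 154 148]
286 152 r 30.4 [0.4318 0.1692] Rmm 29.6 [154 152 146]
116 173 r 23.6 [0.3687 0.3272] Rmm 23.4 [152 150 144]
137 58 r 33.0 [0.4795 0.3218] Rmm 30.1 [149 152 141]
109 38 r 34.3 [0.4899 0.3493] Rmm 30.8 [147 145 138]
343 98 r 31.8 [0.4885 0.1396] Rmm 24.2 [155 154 148]
115 49 r 38.4 [0.4792 0.3119] Rmm 28.2 [149 148 141]
283 157 r 35.7 [0.4338 0.1727] Rmm 28.4 [154 152 146]
119 173 r 27.4 [0.3877 0.2963] Rmm 22.0 [150 150 142]
```

View pics/w48.png

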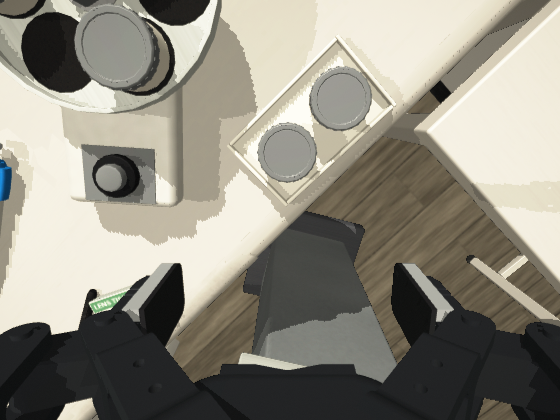

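View pics/s48c.png

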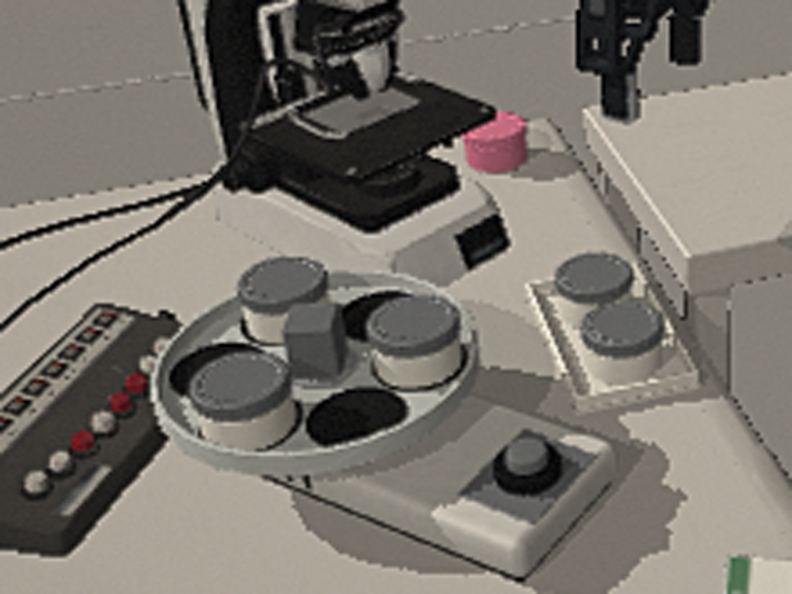

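View pics/top48.png

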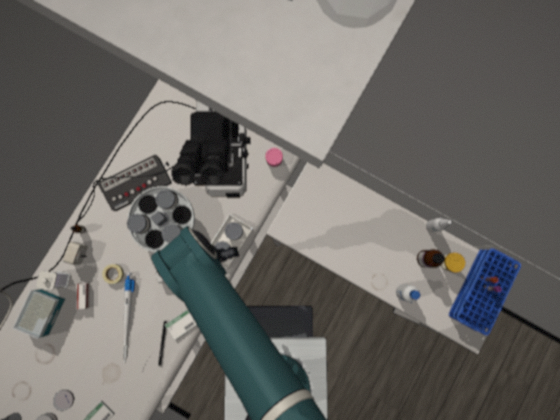

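```bash
python3 plan.py .43,.26,.28,25,3 .515,.345,.30,35,4 | sed 's/np.float64(\([^)]*\))/\1/g'
```

```text
[0, 0, -3.5] [0.0172, -0.0298, -0.0137] |d| 37
[0, 0, -3.5] [0.0189, -0.0287, -0.0137] |d| 37
[0, 0, -3.5] [0.0206, -0.0275, -0.0137] |d| 37
[0, 0, -2.5] [0.0282, -0.0103, -0.005] |d| 30
[0, 0, -2.5] [0.0287, -0.009, -0.005] |d| 30
[0, 0, -2.5] [0.029, -0.0078, -0.005] |d| 30
[0, 0, -2.5] [0.0293, -0.0065, -0.005] |d| 30
```

Request:
{"api": "drive_tool", "payload": {"turn": [[0, 0, -3.5], [0, 0, -3.5], [0, 0, -3.5], [0, 0, -2.5], [0, 0, -2.5]], "xyz": [[0.0172, -0.0298, -0.0137], [0.0189, -0.0287, -0.0137], [0.0206, -0.0275, -0.0137], [0.0282, -0.0103, -0.005], [0.0287, -0.009, -0.005]], "gripper": [0.085, 0.085, 0.085, 0.085, 0.085]}}

```text
clock: 58.7
tcp_pos: [0.4727, 0.3044, 0.2887]
ee_rot: [-0.0, 0.965, 0.261, -0.002]
wrist_force: [-0.0, -0.9, 0.1]
opening: 0.0855
```

Request:
{"api": "drive_tool", "payload": {"turn": [[0, 0, -2.5], [0, 0, -2.5], [0, 0, 0], [0, 0, 0], [0, 0, 0]], "xyz": [[0.029, -0.0078, -0.005], [0.0293, -0.0065, -0.005], [0, 0, 0], [0, 0, 0], [0, 0, 0]], "gripper": [0.085, 0.085, 0.085, 0.085, 0.085]}}

```text
clock: 59.32
tcp_pos: [0.5139, 0.3453, 0.2999]
ee_rot: [0.0, 0.953, 0.302, -0.001]
wrist_force: [0.3, 0.6, 0.1]
opening: 0.0849
```

```bash
python3 seat.py w49; python3 circ.py w49 .104; python3 -c "
import cv2;a=cv2.imread('pics/w49.png');cv2.imwrite('pics/w49c.png',cv2.resize(a[60:290,150:420],None,fx=2.9,fy=2.6,interpolation=cv2.INTER_CUBIC))"
```

```text
[ 0.07  0.59 -1.05  1.56  0.52  1.31 -2.01] 0.0849 35.2 [0.5139 0.3453 0.2999]
pad 242.5 197.9 [52.4 55.4] [0.4646 0.3721] 0.0646 162.5
pad 343.7 185.6 [52.3 56.1] [0.5403 0.2887] 0.0655 -77.6
pad 281.3 99.6 [58.9 61.5] [0.5749 0.3964] 0.0654 41.9
341 127 r 32.6 [0.5868 0.3351] Rmm 30.7 [132 132 126]
232 140 r 30.0 [0.5174 0.4124] Rmm 28.5 [133 132 127]
301 227 r 32.6 [0.4837 0.3082] Rmm 33.1 [130 129 121]
289 164 r 23.0 [0.5296 0.3555] Rmm 22.3 [134 132 126]
362 302 r 22.1 [0.4531 0.2049] Rmm 23.8 [127 127 120]
412 277 r 27.4 [0.5072 0.1798] Rmm 28.9 [157 157 148]
239 281 r 22.0 [0.3974 0.3262] Rmm 23.3 [130 130 122]
```

View pics/w49c.png

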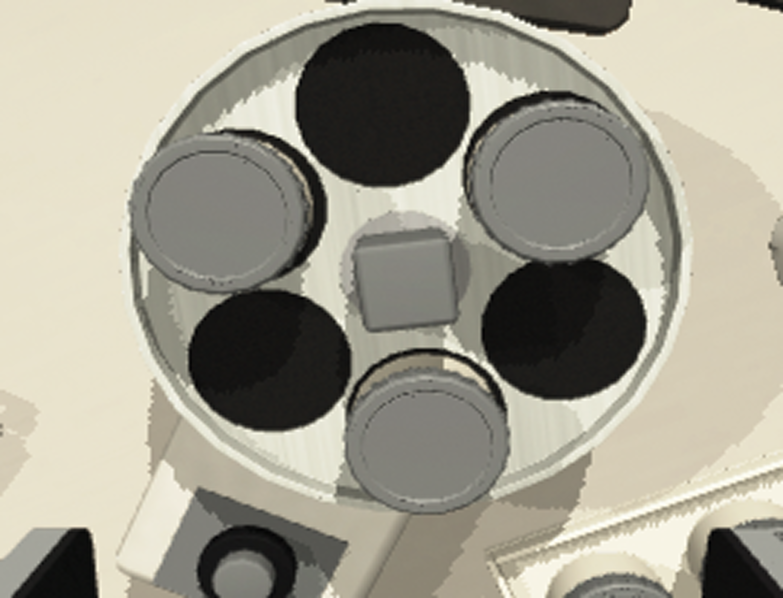

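Run:
```python
from h import *
import pickle
s=pickle.load(open("w49.pkl","rb"))
P={a:np.array(p) for a,p in {162.5:[.4646,.3721],-77.6:[.5403,.2887],41.9:[.5749,.3964]}.items()}
C=sum(P.values())/3; print("C",C)
for (x,y),a in {(220,212):102.3,(560,182):-17.7,(427,440):-137.7}.items():
    p=plane(s,150+x/2.9,60+y/2.6,.104)[:2]; t=C+.064*np.array([np.cos(np.radians(a)),np.sin(np.radians(a))]); print(p.round(4),t.round(4),((p-t)*1000).round(1))
```

```text
C [0.5266 0.3524]
[0.5126 0.4164] [0.513  0.4149] [-0.4  1.5]
[0.5852 0.3319] [0.5876 0.3329] [-2.4 -1.1]
[0.4802 0.3099] [0.4793 0.3093] [0.9 0.6]
```

```bash
python3 -c "
import cv2,numpy as np
a=cv2.imread('pics/top0.png').astype(int);b=cv2.imread('pics/top48.png').astype(int)
print('bottle area mean diff',abs(a-b)[225:310,395:450].mean(), abs(a-b)[225:310,395:450].max())
from cell import robot
print(robot.close_job())"
```

```text
bottle area mean diff 7.175757575757576 66
the job is handed in; nothing more can be done
None
```

The job is done and handed in at about 59 s of the 210 s allowed; no verdict was reported.

- **Carousel:** I turned it by its handle with loosely closed fingers, about 130° anticlockwise. It then dropped onto the shaft and locked. The pads shrank about 9% in the wrist view, and the drop also shows in the scene view.
- **Three pots on alternate seats:** They stand upright on every second seat. My last wrist view puts them 1.1 to 2.6 mm from the seat middles, with the camera calibration good to about 2 mm.
- **Start button:** I pressed it to the stop and released it before moving the spares. The force on the way up read 4.5, 4.4, 3.2 and then 0 N over 6 mm of travel, which matches the spring. The press itself overshot: the wrist force peaked at 75 N through the closed fingertips. The button top stood at about 63 mm by touch, while my camera estimate was 55 mm.
- **Spare pots:** Both stand upright side by side in the white tray, about 70 mm apart. One of the five pots was knocked about 3 cm during the run, so I measured it again before picking it up.
- **Bottles:** I never touched them, and they look to be in the same place in the top view. The pixel comparison of that area was not conclusive: mean difference 7 and peak 66 grey levels. I put that down to noise and shadows and did not check further.

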